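Centre-mark turning blanks on the treadle jig

ROBOT

A 7-joint arm with a two-finger parallel gripper is mounted at the origin on the work surface. World frame = base frame: x ahead of the robot, y to its left, z up, the work surface at z = 0. Lengths are in m, angles in rad, forces in N, time in s.
With the tool pointing down it reaches from about 0.425 to 0.875 m from the base axis. Payload 4.7 kg.
Tool frame: the origin (TCP) lies at the very end of the fingers, on their centre line; the grasp point (between the pads) lies 19 mm behind it (grip_point_offset is the distance from the TCP to the grasp point, in m); x points along the fingers, z is the direction in which the jaws open and shut, and the axes are right-handed (so a half turn about x gives the same grasp; the last joint's range is limited). The gripper opens to 87 mm and grips with 3 to 60 N. Pads are 19 mm wide; open, the fingers measure 117 mm over their backs; the gripper's body (75 mm by 190 mm) begins 51 mm behind the grasp point.
Start: joints at [-1.16, 0.321, -0.07, 1.45, 0.023, 1.371, -0.057], TCP at [0.251, 0.6, 0.223] pointing down, gripper open.
Joint ranges: [-2.86, 2.86], [-0.3, 2.09], [-1.38, 1.24], [0.06, 2.45], [-1.56, 4.7], [0.09, 2.05], [-2.69, 2.69]. Speed limits (rad/s): [2.57, 2.57, 3.14, 3.14, 3.14, 3.14, 3.14].

INTERFACE

Orientations are given as a rotation vector (axis times angle).
In Python, from bench import get_state, get_image, calibration, close_job, grip_point_offset gives the robot as it stands.
- The arm moves only by the tool play_rows, never from a script. Its argument "targets" is a list of rows, each an object with "claw": the closure, from 0 (fully open) to 1 (shut); "linear": the shift along the tool's x, y, z as a fraction of full scale, a list of three; "rotation": the turn, a rotation vector about the tool's x, y, z as a fraction of full scale, a list of three. In form: [{"claw": claw, "linear": [x, y, z], "rotation": [wx, wy, wz]}, ...]. A call has 1 to 10 rows; each row shifts and turns the pose as measured when the row begins, along the tool's axes as they then stand; what a row does not reach is not made up. Full scale, the value 1, is 2.5 cm for a shift and 90 degrees for a turn. A row lasts 1/12 s, in which the tool goes at most 41.7 mm and 7.16 degrees, less where a joint would pass 70% of its speed; a pose out of reach is approached as far as the arm can. A call with a number of a shift or a turn outside -1 to 1 is refused whole. A call with a gripper value outside its range is refused whole. The fingers move at their own pace and stop on an object; "newtons" is the grip in N (left out, the last holds). Time passes only in rows, so rows that do not move let the fingers close. It gives the time, the measured TCP pose, the force and the opening at its end, in the units of the state.
- get_state(): the state, without advancing time (a new reading comes with each control period).
- get_image(name): name is "scene" or "top"; returns the picture (384x512x3 uint8, blue, green, red); there is no depth.
- calibration(name): a dict with "fx", "fy", "cx", "cy" (pixels), "dist_coeffs" ([k1, k2, p1, p2, k3] as OpenCV has them; the pictures are not rectified), "rvec" (rotation vector, rad) and "tvec" (3), from world to camera coordinates, as OpenCV has them. Camera axes: x right, y down, z forward; pixel columns grow to the right and rows downward; lengths in m; the calibration is good to about 2 mm. A picture is of the moment at which its call begins. calibration takes no time and is no camera call.
- close_job(): hands the job in, once; it reports no verdict.
The state is a dict: "time": time; "joint_positions": joint angles; "qd": joint speeds; "joint_torque": joint torques, N m; "position": TCP position; "tool_rot": TCP orientation; "ft_force": force on the tool from outside, world axes, zero at the start; "torque": the same for the moment, N m; "grip_width": opening from 0.0 (shut) to 1.0 (fully open).
Only numpy, scipy, OpenCV 4.12 (cv2) and the standard library are available. Lean on these libraries where they do the work, as an engineer would, in place of code of your own. Each camera call takes 0.05 s, during which the arm holds its last target. There are 200 camera calls.

TASK

Clear the short stubs left in the lanes of the marking jig back into the crate, and lay every 110 mm square blank from the crate lengthwise in a lane of its own, flat on the bed. With all of them loaded, press the jig's treadle fully down to its stop and hold it for half a second so that the blanks are pushed up to the fence, then let it spring back up and lay all the blanks flat on the floor of the grey tray, none on top of another. The other stock stays in the crate, and the glue bottle and the marking gauge stay where they are.

Things in the scene. Friction and masses are not known exactly. Their poses are not given: they have to be found in the camera images.
- jig: centre-marking jig screwed to the bench (cannot be moved): grey base 350 x 214 mm, 14 mm thick; its top is the bed. Origin: on the bench top, under the middle of the lanes; own x along the lanes, away from the robot; y to the left across them; z up. Lanes, fence and pusher: see their points; nothing on the jig stands above 54 mm but the treadle's free edge (70 mm)
- bed (a point): point on the bed (14 mm above the bench), midway along the middle lane's free length; axes as the jig's. Three lanes run along x, centre lines at y = -72, 0 and +72 mm from here; each is 46 mm wide, between wooden rails 12 mm high above the bed, and 136 mm long between fence and resting pusher
- fence (a point): top of the steel fence's face, in the middle, 48 mm above the bench; the fence (with small marking points, of no height that matters) closes the lanes on the robot's side, 68 mm before the bed point
- pusher_face (a point): top of the dark steel pusher bar's face, in the middle, 50 mm above the bench (the bar's underside is 28 mm up). It closes the far end of the lanes; the treadle drives it 22 mm toward the fence, where 114 mm is left, so it pushes the blanks in the lanes up to the fence
- treadle (a joint): the jig's spring treadle: a dark steel plate 100 x 64 mm in front of the fence (robot's side), hinged along its far edge at x = -86 mm, 30 mm up, in the jig's frame, its free edge toward the robot and raised about 20 degrees at rest. Value 0 at rest, grows as it is pressed down, 0.30 rad at its stop (a firm rubber buffer), where it is nearly level; pressing it home at the pad takes about 10 N; it springs back by itself
- treadle_pad (a point): point on top of the treadle plate, on its middle line 80 mm from the hinge, where to press; it goes down about 24 mm over the stroke
- crate: shallow dark wooden crate, fixed, 312 x 232 mm outside, 28 mm high, walls 6 mm, inner floor 6 mm above the bench. Origin: under its middle, on the bench top; x along its 312 mm side, y along its 232 mm side. It stands on the left or the right of the jig. It holds the blanks among other stock
- tray: shallow grey plastic tray, fixed, empty, 260 x 180 mm outside, 22 mm high, walls 5 mm, inner floor 5 mm above the bench. Origin: under its middle, on the bench top; x along its 260 mm side, y along its 180 mm side. It stands on the side opposite the crate
- blank1_center (a point): square pine turning blank, 110 x 40 x 40 mm (0.1 kg); at the start it lies flat in the crate. Point: its very centre, 20 mm above what it lies on; own x along its 110 mm length, z up at the start. May be absent (there are two or three)
- blank2_center (a point): square pine turning blank, 110 x 40 x 40 mm (0.1 kg); at the start it lies flat in the crate. Point: its very centre, 20 mm above what it lies on; own x along its 110 mm length, z up at the start. May be absent (there are two or three)
- blank3_center (a point): square pine turning blank, 110 x 40 x 40 mm (0.1 kg); at the start it lies flat in the crate. Point: its very centre, 20 mm above what it lies on; own x along its 110 mm length, z up at the start. May be absent (there are two or three)
- stub1_center (a point): leftover short pine stub, 56 x 40 x 40 mm (0.05 kg); at the start it lies in one of the jig's lanes, along the lane. Point: its very centre, 20 mm above what it lies on; own x along its 56 mm length, z up at the start. May be absent (there are one or two)
- stub2_center (a point): leftover short pine stub, 56 x 40 x 40 mm (0.05 kg); at the start it lies in one of the jig's lanes, along the lane. Point: its very centre, 20 mm above what it lies on; own x along its 56 mm length, z up at the start. May be absent (there are one or two)
- stub3_center (a point): leftover short pine stub, 56 x 40 x 40 mm (0.05 kg); at the start it lies in one of the jig's lanes, along the lane. Point: its very centre, 20 mm above what it lies on; own x along its 56 mm length, z up at the start. May be absent (there are one or two)
- thin_center (a point): a thinner pine stick in the crate, 110 x 26 x 26 mm, not a blank: it stays in the crate. Point: its centre; own x along its length
- shim1_center (a point): wooden shim 70 x 24 x 8 mm, lying flat by a long wall in the crate; stays in the crate. Point: its centre; own x along its length
- shim2_center (a point): wooden shim 60 x 26 x 10 mm, lying flat by a long wall in the crate; stays in the crate. Point: its centre; own x along its length
- plate1_center (a point): steel mending plate 64 x 20 x 5 mm, lying flat by a long wall in the crate; stays in the crate. Point: its centre; own x along its length
- plate2_center (a point): steel mending plate 50 x 22 x 5 mm, lying flat by a long wall in the crate; stays in the crate. Point: its centre; own x along its length
- glue: white glue bottle, 60 mm thick, 170 mm tall, standing at the jig's far left corner; leave it alone. Origin: centre of its foot
- gauge: dark wooden marking gauge, 160 mm long, 41 mm high, lying at the jig's far right corner; leave it alone. Origin: under its middle; own x along its length

How it is judged:
By the outcome, as a careful person would: the job done as asked, in the order asked, and still so for the second after the job is handed in, with the robot touching nothing.
Of blank1, blank2, blank3 only 2 to 3 are there at a start; the rules pass over those that are not, and their reading is None.
Of stub1, stub2, stub3 only 1 to 2 are there at a start; the rules pass over those that are not, and their reading is None.
At some moment in a run one of blank1, blank2, blank3 may be knocked a few centimetres aside while the robot is not near it.
Once in a run the grip may slacken for a moment while it holds something.
It also fails if it takes over 210 s, if anything falls off the work surface, if the arm or the gripper's body presses on something with over 40 N, if the wrist force passes 120 N, or if a joint passes its speed limit or range.

## Working session

There is one attempt and no reset: what is moved stays moved. The work goes in short steps, Python scripts to look and compute and a tool call to move; the robot and the scene stay as the last step left them, time stands still between calls to the robot, and variables do not carry over. Pictures are saved under pics/ and viewed, about 12 in all and at most 16, crops included, and the job is handed in when it is done.

Besides the shell and the picture viewer there is one more tool, called after "Call:" by a JSON object that holds its "api" and its "payload", one argument or row to a line. play_rows: Moves the arm, as the interface text tells. Shift numbers are shares of 2.5 cm and turn numbers shares of 90 degrees, none past 1 either way. Its arguments: {"type":"object","properties":{"targets":{"type":"array"},"newtons":{"type":"number"}},"required":["targets"]}

```bash
mkdir -p pics; ls; python3 - <<'E'
from bench import *
import cv2
for k,v in get_state().items(): print(k,v)
print(grip_point_offset)
for n in("scene","top"):
    print(n,calibration(n)); cv2.imwrite(f"pics/{n}0.png",get_image(n))
E
```

```text
pics
time 0.0
joint_positions [-1.15985016  0.32183564 -0.07008766  1.45170773  0.02256775  1.37079295
 -0.05693066]
qd [-1.35153156e-03  1.64304586e-03  1.14798903e-05  6.25958082e-04
 -1.04777021e-03 -2.07992834e-04  3.40905599e-04]
joint_torque [-2.05126685e-05 -4.91289961e+01 -4.03777175e-01 -3.12537432e+01
 -6.38970709e-02  4.34494636e-02  1.78511141e-04]
position [0.25104641 0.59894508 0.22143689]
tool_rot [-0.91324962  1.37283317  0.91137283]
ft_force [-0.53189787 -0.02753298  0.76348738]
torque [0.00628349 0.02089235 0.00035489]
grip_width 1.0020877782860829
0.0187
scene {'fx': 422.086860059282, 'fy': 422.086860059282, 'cx': 255.48523739675713, 'cy': 189.94261769591898, 'dist_coeffs': array([-0.00198562,  0.        ,  0.        ,  0.        ,  0.        ]), 'rvec': array([ 0.74684824,  2.74699282, -0.88112592]), 'tvec': array([ 0.49403327, -0.21584379,  1.40301659])}
top {'fx': 426.6334929916558, 'fy': 426.6334929916558, 'cx': 259.32152043403704, 'cy': 198.799052181369, 'dist_coeffs': array([-0.06952541,  0.        ,  0.        ,  0.        ,  0.        ]), 'rvec': array([ 2.21157359, -2.15938168,  0.06116831]), 'tvec': array([0.00770225, 0.58385861, 1.3221074 ])}
```

View pics/top0.png

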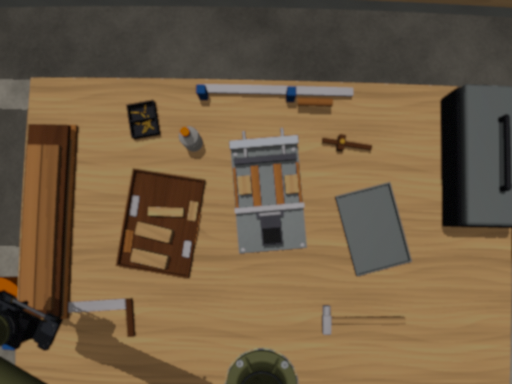

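View pics/scene0.png

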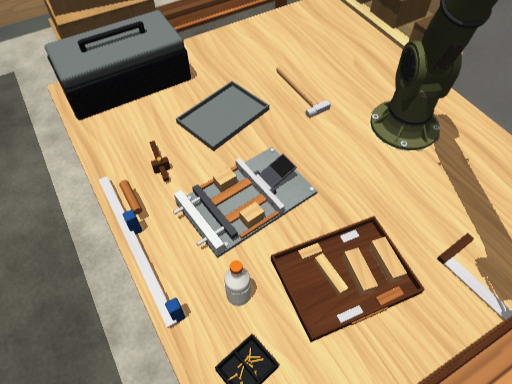

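The top view shows the crate on the left (about 160,222), the jig in the middle (270,195) and the tray on the right (373,229). I'll enlarge the crate and jig next.

```bash
cat > h.py <<'E'
from bench import *
import cv2,numpy as np
from scipy.spatial.transform import Rotation as R
C={n:calibration(n) for n in("scene","top")}
def K(c): return np.array([[c["fx"],0,c["cx"]],[0,c["fy"],c["cy"]],[0,0,1]])
def px2w(n,uv,z):
    c=C[n]; u=cv2.undistortPoints(np.array(uv,float).reshape(-1,1,2),K(c),c["dist_coeffs"]).reshape(-1,2)
    M=cv2.Rodrigues(c["rvec"])[0]; o=-M.T@c["tvec"]; d=np.c_[u,np.ones(len(u))]@M
    return o+d*((z-o[2])/d[:,2])[:,None]
def w2px(n,P):
    c=C[n]; return cv2.projectPoints(np.array(P,float).reshape(-1,1,3),c["rvec"],c["tvec"],K(c),c["dist_coeffs"])[0].reshape(-1,2)
def crop(n,img,x0,y0,x1,y1,s,name):
    cv2.imwrite(f"pics/{name}.png",cv2.resize(img[y0:y1,x0:x1],None,fx=s,fy=s,interpolation=cv2.INTER_CUBIC))
E
python3 - <<'E'
from h import *
im=cv2.imread("pics/top0.png"); crop("top",im,110,125,310,285,4,"topc")
im=cv2.imread("pics/scene0.png"); crop("scene",im,165,135,435,345,2.9,"scc")
print(px2w("top",[[270,195]],0.014), w2px("top",[[.6,0,0],[.6,.2,0]]))
E
```

```text
[[ 0.59659878 -0.01170903  0.014     ]] [[266.27119972 194.16702667]
 [203.68628775 192.69973378]]
```

View pics/topc.png

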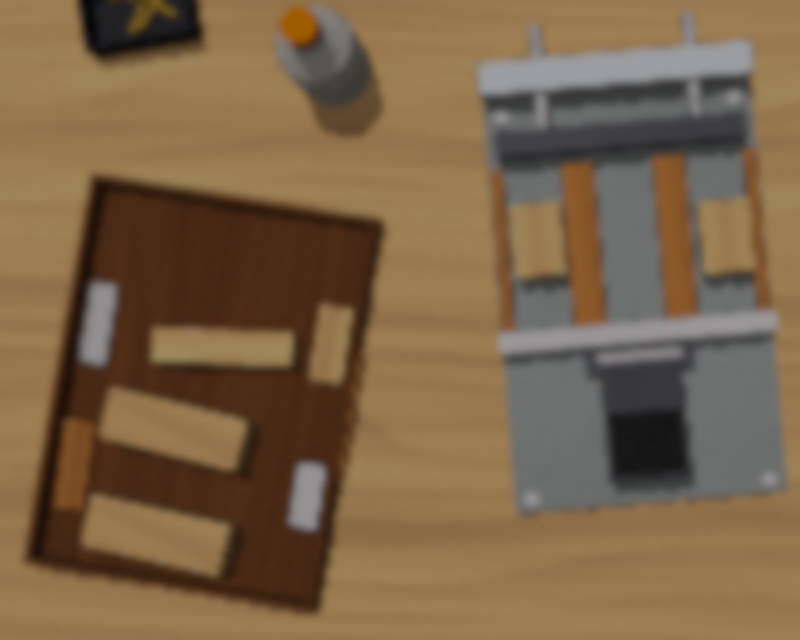

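View pics/scc.png

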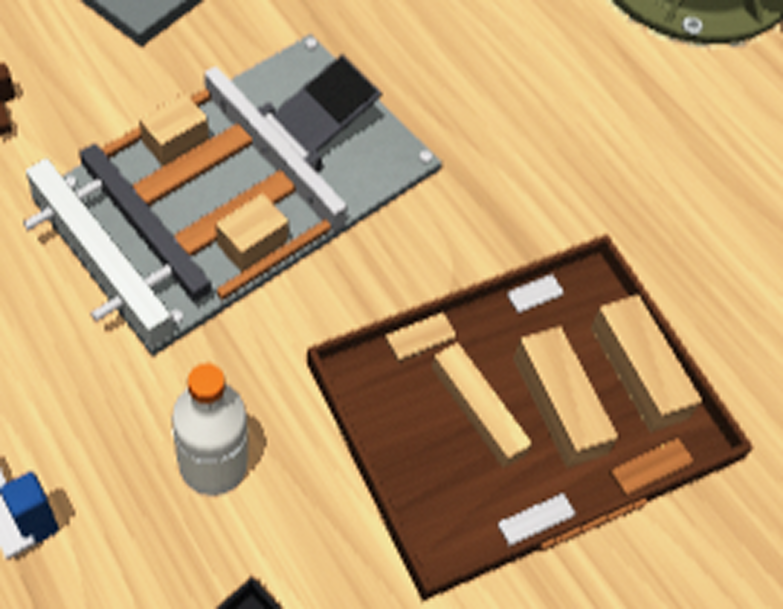

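There are two blanks in the crate, at crop (175,430) and (158,537), plus the thin stick at (222,347). Two stubs sit in the left and right lanes, and the middle lane is free. Next I'll measure positions.

```bash
cat >> h.py <<'E'
def rects(im,x0,y0,x1,y1,z,lo,hi,amin,n="top",s=4):
    c=cv2.resize(im[y0:y1,x0:x1],None,fx=s,fy=s,interpolation=cv2.INTER_CUBIC)
    m=cv2.inRange(cv2.cvtColor(c,cv2.COLOR_BGR2HSV),lo,hi); out=[]
    for k in cv2.findContours(m,cv2.RETR_EXTERNAL,cv2.CHAIN_APPROX_NONE)[0]:
        if cv2.contourArea(k)<amin: continue
        p=(k.reshape(-1,2)+.5)/s-.5+[x0,y0]
        w=px2w(n,p,z)[:,:2]; (cx,cy),(a,b),t=cv2.minAreaRect((w*1000).astype(np.float32))
        if a<b: a,b,t=b,a,t+90
        t=(t+90)%180-90
        out.append((cx,cy,a,b,t)); print("c %.0f %.0f size %.0f %.0f ang %.1f"%out[-1], "px",p.mean(0).round(0))
    return out
E
python3 - <<'E'
from h import *
im=cv2.imread("pics/top0.png"); hsv=cv2.cvtColor(im,cv2.COLOR_BGR2HSV)
for p in [(152,232),(149,259),(165,212),(245,185),(257,185),(246,195),(172,235),(373,229),(160,195),(170,240),(192,210)]: print(p,hsv[p[1],p[0]])
print("crate z46 pine"); rects(im,118,170,206,280,.046,(8,60,130),(28,200,255),200)
print("jig z26/54"); rects(im,230,160,305,208,.026,(5,60,60),(28,255,255),200)
print("tray"); rects(im,330,180,412,276,.022,(0,0,0),(180,255,255),200) if 0 else None
def g(l,pts,z): print(l,(px2w("top",[[110+x/4,125+y/4] for x,y in pts],z)[:,:2]*1000).round(0).tolist())
g("base near corners",[(520,512),(787,490)],.014)
g("base far corners",[(481,95),(752,70)],.014)
g("fence far edge ends",[(503,335),(776,315)],.048)
g("midlane far/near",[(624,161),(635,320)],.026)
g("pusher front edge",[(500,163),(745,146)],.05)
g("crate outer",[(95,178),(382,224),(318,610),(30,560)],.028)
g("pad/free edge",[(612,475),(688,470)],.065); g("hinge",[(603,372),(683,366)],.03)
g("glue foot",[(335,85)],0)
print("tray",(px2w("top",[(336,197),(390,184),(410,262),(357,274)],.022)[:,:2]*1000).round())
s=get_state(); print(R.from_rotvec(s["tool_rot"]).as_matrix().round(3))
E
```

```text
(152, 232) [ 17 123 151]
(149, 259) [ 17 124 150]
(165, 212) [ 19 114 157]
(245, 185) [ 17 123 154]
(257, 185) [ 15 182 132]
(246, 195) [17 27 65]
(172, 235) [ 15 144  55]
(373, 229) [78 13 95]
(160, 195) [ 12 180  71]
(170, 240) [ 16 139  66]
(192, 210) [ 17 124 148]
crate z46 pine
c 391 359 size 108 38 ang 79.0 px [148. 258.]
c 473 348 size 108 38 ang 77.7 px [153. 232.]
c 537 312 size 107 24 ang 88.9 px [165. 211.]
c 541 227 size 55 24 ang -7.0 px [192. 210.]
c 466 320 size 277 272 ang 1.8 px [179. 255.]
c 666 278 size 183 30 ang 81.9 px [179. 172.]
c 545 439 size 237 44 ang 2.5 px [121. 205.]
jig z26/54
c 634 -37 size 132 29 ang 6.5 px [278. 183.]
c 634 -85 size 150 66 ang 1.0 px [297. 183.]
c 631 67 size 151 98 ang 1.7 px [243. 185.]
tray
base near corners [[412.0, 78.0], [434.0, -131.0]]
base far corners [[741.0, 118.0], [766.0, -97.0]]
fence far edge ends [[549.0, 93.0], [570.0, -116.0]]
midlane far/near [[689.0, 3.0], [564.0, -8.0]]
pusher front edge [[682.0, 99.0], [700.0, -90.0]]
crate outer [[666.0, 421.0], [635.0, 192.0], [333.0, 232.0], [365.0, 460.0]]
pad/free edge [[445.0, 7.0], [450.0, -50.0]]
hinge [[523.0, 16.0], [529.0, -46.0]]
glue foot [[749.0, 237.0]]
tray [[ 595. -219.]
 [ 640. -390.]
 [ 396. -455.]
 [ 356. -288.]]
[[-0.001 -0.922  0.386]
 [-0.002  0.386  0.922]
 [-1.    -0.    -0.002]]
```

```bash
cat >> h.py <<'E'
from scipy.optimize import minimize
def gradmag(im):
    g=cv2.GaussianBlur(im,(0,0),1.0).astype(np.float32)
    return np.sqrt(cv2.Sobel(g,5,1,0)**2+cv2.Sobel(g,5,0,1)**2).max(2)
def segs_rect(L,W,z,cx=0,cy=0):
    a=[(cx-L/2,cy-W/2,z),(cx+L/2,cy-W/2,z),(cx+L/2,cy+W/2,z),(cx-L/2,cy+W/2,z)]
    return [(a[i],a[(i+1)%4]) for i in range(4)]
def pts(segs,p,n=40):
    t=np.linspace(.03,.97,n)[:,None]; P=np.concatenate([np.array(a)*(1-t)+np.array(b)*t for a,b in segs])
    c,s=np.cos(p[2]),np.sin(p[2]); return np.c_[p[0]+c*P[:,0]-s*P[:,1],p[1]+s*P[:,0]+c*P[:,1],P[:,2]]
def fit(segs,p0,ims,cams=("top","scene")):
    G={n:gradmag(ims[n]) for n in cams}
    def score(p,b):
        return -sum(cv2.remap(b[n],w2px(n,pts(segs,p)).astype(np.float32).reshape(-1,1,2),None,cv2.INTER_LINEAR).mean() for n in cams)
    p=np.array(p0,float)
    for sg in(2.0,.8):
        b={n:cv2.GaussianBlur(G[n],(0,0),sg) for n in cams}
        p=minimize(score,p,args=(b,),method="Nelder-Mead",options=dict(initial_simplex=p+np.array([[0,0,0],[.005,0,0],[0,.005,0],[0,0,.05]]),xatol=1e-5,fatol=1e-4)).x
    return p
def show(p): return "%.1f %.1f mm %.1f deg"%(p[0]*1000,p[1]*1000,np.degrees(p[2]))
Z=.026
JIG=[((-.064,y,Z),(.064,y,Z)) for y in(-.049,-.023,.023,.049)]+[((-.068,-.105,.048),(-.068,.105,.048)),((.068,-.095,.05),(.068,.095,.05))]
def box(L,W,z0,h): return segs_rect(L,W,z0+h)
def load(k): return {n:cv2.imread(f"pics/{n}{k}.png") for n in("top","scene")}
def snap(k):
    d={n:get_image(n) for n in("top","scene")}
    for n in d: cv2.imwrite(f"pics/{n}{k}.png",d[n])
    return d
E
python3 - <<'E'
from h import *
I=load(0); d=np.radians
for name,s,p0 in [("jig",JIG,(.626,-.003,d(6))),("B1",box(.11,.04,.006,.04),(.391,.359,d(79))),("B2",box(.11,.04,.006,.04),(.473,.348,d(77.7))),
  ("thin",box(.11,.026,.006,.026),(.537,.314,d(89))),("crate",segs_rect(.312,.232,.028),(.5,.326,d(-8))),("tray",segs_rect(.26,.18,.022),(.497,-.338,d(15))),
  ("stubL",box(.056,.04,.014,.04),(.631,.067,d(6))),("stubR",box(.056,.04,.014,.04),(.634,-.075,d(6)))]:
    print(name,[show(fit(s,p0,I,c)) for c in(("top",),("scene",),("top","scene"))])
E
```

```text
jig ['617.4 -1.9 mm 6.3 deg', '630.6 -3.0 mm 6.1 deg', '630.7 -1.9 mm 6.1 deg']
B1 ['390.3 358.1 mm 79.0 deg', '391.0 356.3 mm 79.3 deg', '390.8 356.7 mm 79.0 deg']
B2 ['472.5 347.4 mm 77.5 deg', '472.5 345.6 mm 77.5 deg', '472.5 346.1 mm 77.6 deg']
thin ['536.7 315.9 mm 89.2 deg', '537.4 313.4 mm 89.4 deg', '537.3 313.7 mm 89.4 deg']
crate ['500.9 327.8 mm -7.8 deg', '508.8 333.1 mm -7.7 deg', '506.9 332.3 mm -7.8 deg']
tray ['497.5 -335.5 mm 15.8 deg', '504.2 -324.4 mm 16.0 deg', '499.2 -337.6 mm 15.5 deg']
stubL ['624.5 69.7 mm 7.2 deg', '625.2 67.8 mm 7.1 deg', '625.0 68.3 mm 6.8 deg']
stubR ['630.7 -74.5 mm 7.8 deg', '631.4 -76.8 mm 5.1 deg', '631.3 -76.1 mm 6.0 deg']
```

```bash
python3 - <<'E'
from h import *
I=load(0); out=[]
for n,(x0,y0,x1,y1) in {"top":(225,125,315,260),"scene":(165,135,325,255)}.items():
    s=600/(y1-y0)*.8; im=cv2.resize(I[n][y0:y1,x0:x1],None,fx=s,fy=s,interpolation=cv2.INTER_CUBIC)
    for q in (w2px(n,pts(JIG,(.627,-.0025,np.radians(6.1)),60))-[x0,y0]+.5)*s-.5: cv2.circle(im,tuple(int(v) for v in q),1,(0,0,255),-1)
    out.append(im[:480,:470])
cv2.imwrite("pics/ov.png",np.hstack([cv2.copyMakeBorder(o,0,480-o.shape[0],0,0,0) for o in out]))
E
```

```text
(no output)
```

View pics/ov.png

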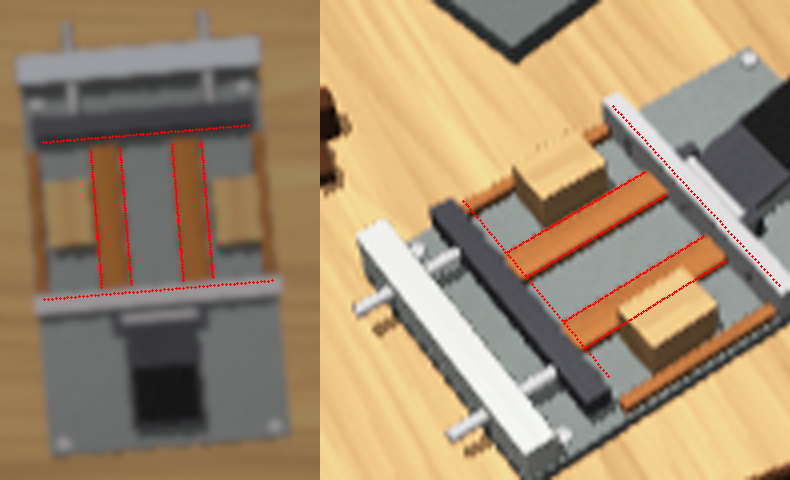

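The fence and pusher lines sit about 4 mm too near the robot in the overlay, so I take bed = (631, -2) mm with yaw 6.1°. Next is a small planning helper that computes the move numbers.

```bash
cat > go.py <<'E'
# usage: go.py x y z(mm) jawdeg  claw [maxmm per row]: rows (tool units) from the present pose
import sys
from h import *
x,y,z,jaw,claw=map(float,sys.argv[1:6]); step=float(sys.argv[6])if len(sys.argv)>6 else 22
s=get_state(); p=s["position"].copy(); Rm=R.from_rotvec(s["tool_rot"])
tgt=np.array([x,y,z])/1000; a=np.radians(jaw); zt=np.array([np.cos(a),np.sin(a),0]); xt=np.array([0,0,-1.])
RT=R.from_matrix(np.c_[xt,np.cross(zt,xt),zt]); rv=(Rm.inv()*RT).as_rotvec()
d=tgt-p; n=int(np.ceil(max(np.linalg.norm(d)*1000/step,np.degrees(np.linalg.norm(rv))/6.5,1)))
print("t %.1f"%s["time"],"pos",(p*1000).round(1),"d",(d*1000).round(1),"rotdeg",np.degrees(rv).round(1),"F",s["ft_force"].round(1),"w %.1f mm"%(s["grip_width"]*87),"j7 %.2f rows %d"%(s["joint_positions"][6],n))
r=R.from_rotvec(rv/n)
for i in range(n):
    l=Rm.inv().apply(d/n)/.025; w=rv/n/(np.pi/2); print(i+1,l.round(2).tolist(),w.round(3).tolist()); Rm=Rm*r
E
python3 go.py 625 68.3 150 96 0.3
```

```text
t 0.1 pos [251.1 599.  221.6] d [ 373.9 -530.7  -71.6] rotdeg [-28.7  -0.1  -0. ] F [ 0.2 -0.3  0.3] w 87.0 mm j7 -0.06 rows 30
1 [0.1, -0.73, -0.46] [-0.011, -0.0, -0.0]
2 [0.1, -0.73, -0.47] [-0.011, -0.0, -0.0]
3 [0.1, -0.72, -0.48] [-0.011, -0.0, -0.0]
4 [0.1, -0.71, -0.5] [-0.011, -0.0, -0.0]
5 [0.1, -0.7, -0.51] [-0.011, -0.0, -0.0]
6 [0.1, -0.69, -0.52] [-0.011, -0.0, -0.0]
7 [0.1, -0.68, -0.53] [-0.011, -0.0, -0.0]
8 [0.1, -0.67, -0.54] [-0.011, -0.0, -0.0]
9 [0.1, -0.67, -0.55] [-0.011, -0.0, -0.0]
10 [0.1, -0.66, -0.56] [-0.011, -0.0, -0.0]
11 [0.1, -0.65, -0.58] [-0.011, -0.0, -0.0]
12 [0.1, -0.64, -0.59] [-0.011, -0.0, -0.0]
13 [0.1, -0.63, -0.6] [-0.011, -0.0, -0.0]
14 [0.1, -0.62, -0.61] [-0.011, -0.0, -0.0]
15 [0.1, -0.61, -0.62] [-0.011, -0.0, -0.0]
16 [0.1, -0.6, -0.63] [-0.011, -0.0, -0.0]
17 [0.1, -0.59, -0.64] [-0.011, -0.0, -0.0]
18 [0.1, -0.57, -0.65] [-0.011, -0.0, -0.0]
19 [0.1, -0.56, -0.66] [-0.011, -0.0, -0.0]
20 [0.1, -0.55, -0.67] [-0.011, -0.0, -0.0]
21 [0.1, -0.54, -0.68] [-0.011, -0.0, -0.0]
22 [0.1, -0.53, -0.68] [-0.011, -0.0, -0.0]
23 [0.1, -0.52, -0.69] [-0.011, -0.0, -0.0]
24 [0.1, -0.51, -0.7] [-0.011, -0.0, -0.0]
25 [0.1, -0.5, -0.71] [-0.011, -0.0, -0.0]
26 [0.1, -0.48, -0.72] [-0.011, -0.0, -0.0]
27 [0.1, -0.47, -0.73] [-0.011, -0.0, -0.0]
28 [0.1, -0.46, -0.73] [-0.011, -0.0, -0.0]
29 [0.1, -0.45, -0.74] [-0.011, -0.0, -0.0]
30 [0.1, -0.43, -0.75] [-0.011, -0.0, -0.0]
```

```bash
python3 - <<'E'
t=open("go.py").read(); i=t.index("n=int")
t=t[:i]+'''
nr=int(np.ceil(np.degrees(np.linalg.norm(rv))/6.5)); n=max(int(np.ceil(np.linalg.norm(d)*1000/step)),1)
print("t %.1f"%s["time"],"pos",(p*1000).round(1),"d",(d*1000).round(1),"rotdeg",np.degrees(rv).round(1),"F",s["ft_force"].round(1),"w %.1f mm"%(s["grip_width"]*87),"j7 %.2f"%s["joint_positions"][6])
print("turn x%d:"%nr,(rv/max(nr,1)/(np.pi/2)).round(3).tolist()," then shift x%d:"%n,(RT.inv().apply(d/n)/.025).round(2).tolist())
'''
open("go.py","w").write(t)
E
python3 go.py 625 68.3 150 96 0.3
```

```text
t 0.1 pos [251.1 599.  221.6] d [ 373.9 -530.7  -71.6] rotdeg [-28.7  -0.1  -0. ] F [ 0.2 -0.3  0.3] w 87.0 mm j7 -0.06
turn x5: [-0.064, -0.0, -0.0]  then shift x30: [0.1, -0.42, -0.76]
```

Call:
{"api": "play_rows", "payload": {
  "newtons": 25,
  "targets": [
    {"claw": 0.3, "linear": [0.1, -0.75, -0.45], "rotation": [-0.064, 0, 0]},
    {"claw": 0.3, "linear": [0.1, -0.7, -0.53], "rotation": [-0.064, 0, 0]},
    {"claw": 0.3, "linear": [0.1, -0.62, -0.6], "rotation": [-0.064, 0, 0]},
    {"claw": 0.3, "linear": [0.1, -0.55, -0.67], "rotation": [-0.064, 0, 0]},
    {"claw": 0.3, "linear": [0.1, -0.5, -0.72], "rotation": [-0.064, 0, 0]},
    {"claw": 0.3, "linear": [0.1, -0.43, -0.76], "rotation": [0, 0, 0]},
    {"claw": 0.3, "linear": [0.1, -0.43, -0.76], "rotation": [0, 0, 0]},
    {"claw": 0.3, "linear": [0.1, -0.43, -0.76], "rotation": [0, 0, 0]},
    {"claw": 0.3, "linear": [0.1, -0.43, -0.76], "rotation": [0, 0, 0]},
    {"claw": 0.3, "linear": [0.1, -0.43, -0.76], "rotation": [0, 0, 0]}
  ]
}}

```text
time: 0.93
position: [0.3776, 0.4189, 0.1892]
tool_rot: [-1.316, 1.149, 1.32]
ft_force: [1.2, 0.4, -0.2]
grip_width: 0.7
```

```bash
python3 go.py 625 68.3 150 96 0.3
```

```text
t 0.9 pos [377.6 418.9 189.2] d [ 247.4 -350.6  -39.2] rotdeg [ 2.3 -0.3 -0.6] F [ 1.2  0.4 -0.2] w 60.9 mm j7 0.83
turn x1: [0.026, -0.004, -0.006]  then shift x20: [0.08, -0.42, -0.75]
```

Call:
{"api": "play_rows", "payload": {
  "targets": [
    {"claw": 0.3, "linear": [0.08, -0.47, -0.84], "rotation": [0.026, -0.004, -0.006]},
    {"claw": 0.3, "linear": [0.08, -0.47, -0.84], "rotation": [0, 0, 0]},
    {"claw": 0.3, "linear": [0.08, -0.47, -0.84], "rotation": [0, 0, 0]},
    {"claw": 0.3, "linear": [0.08, -0.47, -0.84], "rotation": [0, 0, 0]},
    {"claw": 0.3, "linear": [0.08, -0.47, -0.84], "rotation": [0, 0, 0]},
    {"claw": 0.3, "linear": [0.08, -0.47, -0.84], "rotation": [0, 0, 0]},
    {"claw": 0.3, "linear": [0.08, -0.47, -0.84], "rotation": [0, 0, 0]},
    {"claw": 0.3, "linear": [0.08, -0.47, -0.84], "rotation": [0, 0, 0]},
    {"claw": 0.3, "linear": [0.08, -0.47, -0.84], "rotation": [0, 0, 0]},
    {"claw": 0.3, "linear": [0.08, -0.47, -0.84], "rotation": [0, 0, 0]}
  ]
}}

```text
time: 1.77
position: [0.5207, 0.2053, 0.1649]
tool_rot: [-1.271, 1.169, 1.271]
ft_force: [0.2, -0.1, -0.7]
grip_width: 0.701
```

Call:
{"api": "play_rows", "payload": {
  "targets": [
    {"claw": 0.3, "linear": [0.08, -0.47, -0.84], "rotation": [0, 0, 0]},
    {"claw": 0.3, "linear": [0.08, -0.47, -0.84], "rotation": [0, 0, 0]},
    {"claw": 0.3, "linear": [0.08, -0.47, -0.84], "rotation": [0, 0, 0]},
    {"claw": 0.3, "linear": [0.08, -0.47, -0.84], "rotation": [0, 0, 0]},
    {"claw": 0.3, "linear": [0.08, -0.47, -0.84], "rotation": [0, 0, 0]},
    {"claw": 0.3, "linear": [0.08, -0.4, -0.7], "rotation": [0, 0, 0]},
    {"claw": 0.3, "linear": [0.08, -0.3, -0.5], "rotation": [0, 0, 0]},
    {"claw": 0.3, "linear": [0, 0, 0], "rotation": [0, 0, 0]}
  ]
}}

```text
time: 2.43
position: [0.6113, 0.0567, 0.1478]
tool_rot: [-1.256, 1.184, 1.249]
ft_force: [0.2, 0.1, -0.1]
grip_width: 0.701
```

```bash
python3 go.py 625 68.3 39 96 0.3
```

```text
t 2.4 pos [611.3  56.7 147.8] d [  13.7   11.6 -108.8] rotdeg [-2.7 -0.3  0. ] F [ 0.2  0.1 -0.1] w 61.0 mm j7 1.56
turn x1: [-0.03, -0.003, 0.0]  then shift x6: [0.73, -0.1, 0.07]
```

Call:
{"api": "play_rows", "payload": {
  "targets": [
    {"claw": 0.3, "linear": [0.3, -0.3, 0.2], "rotation": [-0.03, -0.003, 0]},
    {"claw": 0.3, "linear": [0.9, -0.3, 0.2], "rotation": [0, 0, 0]},
    {"claw": 0.3, "linear": [0.9, 0, 0], "rotation": [0, 0, 0]},
    {"claw": 0.3, "linear": [0.9, 0, 0], "rotation": [0, 0, 0]},
    {"claw": 0.3, "linear": [0.4, 0, 0], "rotation": [0, 0, 0]},
    {"claw": 0.3, "linear": [0, 0, 0], "rotation": [0, 0, 0]}
  ]
}}

```text
time: 2.93
position: [0.6248, 0.0692, 0.061]
tool_rot: [-1.28, 1.157, 1.281]
ft_force: [-0.2, 0.1, 0.2]
grip_width: 0.702
```

```bash
python3 go.py 625 68.3 38 96 0.3
```

```text
t 2.9 pos [624.8  69.2  61. ] d [  0.2  -0.9 -23. ] rotdeg [-0.4  0.2  0.2] F [-0.2  0.1  0.2] w 61.0 mm j7 1.61
turn x1: [-0.004, 0.002, 0.002]  then shift x2: [0.46, -0.0, -0.02]
```

Call:
{"api": "play_rows", "payload": {
  "targets": [
    {"claw": 0.3, "linear": [0.46, 0, 0], "rotation": [0, 0, 0]},
    {"claw": 0.3, "linear": [0.46, 0, 0], "rotation": [0, 0, 0]},
    {"claw": 0.9, "linear": [0, 0, 0], "rotation": [0, 0, 0]},
    {"claw": 0.9, "linear": [0, 0, 0], "rotation": [0, 0, 0]},
    {"claw": 0.9, "linear": [0, 0, 0], "rotation": [0, 0, 0]},
    {"claw": 0.9, "linear": [0, 0, 0], "rotation": [0, 0, 0]},
    {"claw": 0.9, "linear": [0, 0, 0], "rotation": [0, 0, 0]},
    {"claw": 0.9, "linear": [-0.5, 0, 0], "rotation": [0, 0, 0]},
    {"claw": 0.9, "linear": [-0.8, 0, 0], "rotation": [0, 0, 0]},
    {"claw": 0.9, "linear": [-0.8, 0, 0], "rotation": [0, 0, 0]}
  ]
}}

```text
time: 3.77
position: [0.6228, 0.0702, 0.0914]
tool_rot: [-1.278, 1.159, 1.283]
ft_force: [0.6, -0.9, 0.2]
grip_width: 0.457
```

```bash
python3 go.py 600 265 80 96 0.3
```

```text
t 3.8 pos [622.8  70.2  91.4] d [-22.8 194.8 -11.4] rotdeg [-0.4  0.2 -0. ] F [ 0.6 -0.9  0.2] w 39.8 mm j7 1.60
turn x1: [-0.004, 0.002, -0.0]  then shift x9: [0.05, 0.01, 0.87]
```

Call:
{"api": "play_rows", "payload": {
  "targets": [
    {"claw": 0.9, "linear": [0, 0, 0.5], "rotation": [0, 0, 0]},
    {"claw": 0.9, "linear": [0.05, 0.01, 0.9], "rotation": [0, 0, 0]},
    {"claw": 0.9, "linear": [0.05, 0.01, 0.9], "rotation": [0, 0, 0]},
    {"claw": 0.9, "linear": [0.05, 0.01, 0.9], "rotation": [0, 0, 0]},
    {"claw": 0.9, "linear": [0.05, 0.01, 0.9], "rotation": [0, 0, 0]},
    {"claw": 0.9, "linear": [0.05, 0.01, 0.9], "rotation": [0, 0, 0]},
    {"claw": 0.9, "linear": [0.05, 0.01, 0.9], "rotation": [0, 0, 0]},
    {"claw": 0.9, "linear": [0.05, 0.01, 0.9], "rotation": [0, 0, 0]},
    {"claw": 0.9, "linear": [0.05, 0.01, 0.7], "rotation": [0, 0, 0]},
    {"claw": 0.9, "linear": [0, 0, 0.4], "rotation": [0, 0, 0]}
  ]
}}

```text
time: 4.6
position: [0.6063, 0.2781, 0.0943]
tool_rot: [-1.277, 1.146, 1.267]
ft_force: [-0.3, -0.4, -0.4]
grip_width: 0.46
```

```bash
python3 go.py 600 265 31 96 0.3
```

```text
t 4.6 pos [606.3 278.1  94.3] d [ -6.3 -13.1 -63.3] rotdeg [-0.8  0.5  1. ] F [-0.3 -0.4 -0.4] w 40.0 mm j7 1.25
turn x1: [-0.009, 0.005, 0.011]  then shift x3: [0.84, 0.1, -0.16]
```

Call:
{"api": "play_rows", "payload": {
  "targets": [
    {"claw": 0.9, "linear": [0.6, 0.25, -0.45], "rotation": [-0.009, 0.005, 0.011]},
    {"claw": 0.9, "linear": [0.8, 0, 0], "rotation": [0, 0, 0]},
    {"claw": 0.9, "linear": [0.7, 0, 0], "rotation": [0, 0, 0]},
    {"claw": 0.9, "linear": [0.35, 0, 0], "rotation": [0, 0, 0]},
    {"claw": 0.9, "linear": [0, 0, 0], "rotation": [0, 0, 0]}
  ]
}}

```text
time: 5.02
position: [0.6002, 0.2755, 0.0335]
tool_rot: [-1.291, 1.146, 1.293]
ft_force: [-0.8, 1.7, -1.0]
grip_width: 0.46
```

```bash
python3 go.py 600 265 31 96 0.3
```

```text
t 5.0 pos [600.2 275.5  33.5] d [ -0.2 -10.5  -2.5] rotdeg [0.6 0.3 0.2] F [-0.8  1.7 -1. ] w 40.0 mm j7 1.29
turn x1: [0.006, 0.003, 0.003]  then shift x1: [0.1, 0.05, -0.42]
```

Call:
{"api": "play_rows", "payload": {
  "targets": [
    {"claw": 0.9, "linear": [0, 0, -0.45], "rotation": [0, 0, 0]},
    {"claw": 0.9, "linear": [0.08, 0, -0.1], "rotation": [0, 0, 0]},
    {"claw": 0.3, "linear": [0, 0, 0], "rotation": [0, 0, 0]},
    {"claw": 0.3, "linear": [0, 0, 0], "rotation": [0, 0, 0]},
    {"claw": 0.3, "linear": [0, 0, 0], "rotation": [0, 0, 0]},
    {"claw": 0.3, "linear": [0, 0, 0], "rotation": [0, 0, 0]},
    {"claw": 0.3, "linear": [-0.6, 0, 0], "rotation": [0, 0, 0]},
    {"claw": 0.3, "linear": [-0.9, 0, 0], "rotation": [0, 0, 0]},
    {"claw": 0.3, "linear": [-0.9, 0, 0], "rotation": [0, 0, 0]},
    {"claw": 0.3, "linear": [-0.4, 0, 0], "rotation": [0, 0, 0]}
  ]
}}

```text
time: 5.85
position: [0.6026, 0.2585, 0.1061]
tool_rot: [-1.289, 1.147, 1.29]
ft_force: [1.2, -0.2, 0.2]
grip_width: 0.699
```

```bash
python3 go.py 631 -76 100 96 0.3
```

```text
t 5.8 pos [602.6 258.5 106.1] d [  28.4 -334.5   -6.1] rotdeg [0.4 0.3 0.3] F [ 1.2 -0.2  0.2] w 60.8 mm j7 1.30
turn x1: [0.004, 0.003, 0.003]  then shift x16: [0.02, 0.02, -0.84]
```

Call:
{"api": "play_rows", "payload": {
  "targets": [
    {"claw": 0.3, "linear": [0, 0, -0.5], "rotation": [0.004, 0.003, 0.003]},
    {"claw": 0.3, "linear": [0.02, 0.02, -0.95], "rotation": [0, 0, 0]},
    {"claw": 0.3, "linear": [0.02, 0.02, -0.95], "rotation": [0, 0, 0]},
    {"claw": 0.3, "linear": [0.02, 0.02, -0.95], "rotation": [0, 0, 0]},
    {"claw": 0.3, "linear": [0.02, 0.02, -0.95], "rotation": [0, 0, 0]},
    {"claw": 0.3, "linear": [0.02, 0.02, -0.95], "rotation": [0, 0, 0]},
    {"claw": 0.3, "linear": [0.02, 0.02, -0.95], "rotation": [0, 0, 0]},
    {"claw": 0.3, "linear": [0.02, 0.02, -0.95], "rotation": [0, 0, 0]},
    {"claw": 0.3, "linear": [0.02, 0.02, -0.95], "rotation": [0, 0, 0]},
    {"claw": 0.3, "linear": [0.02, 0.02, -0.95], "rotation": [0, 0, 0]}
  ]
}}

```text
time: 6.68
position: [0.6214, 0.0259, 0.0971]
tool_rot: [-1.291, 1.153, 1.295]
ft_force: [0.7, -0.1, 1.0]
grip_width: 0.699
```

Call:
{"api": "play_rows", "payload": {
  "targets": [
    {"claw": 0.3, "linear": [0.02, 0.02, -0.95], "rotation": [0, 0, 0]},
    {"claw": 0.3, "linear": [0.02, 0.02, -0.95], "rotation": [0, 0, 0]},
    {"claw": 0.3, "linear": [0.02, 0.02, -0.95], "rotation": [0, 0, 0]},
    {"claw": 0.3, "linear": [0, 0, -0.8], "rotation": [0, 0, 0]},
    {"claw": 0.3, "linear": [0, 0, -0.3], "rotation": [0, 0, 0]},
    {"claw": 0.3, "linear": [0, 0, 0], "rotation": [0, 0, 0]}
  ]
}}

```text
time: 7.18
position: [0.6255, -0.0918, 0.0892]
tool_rot: [-1.281, 1.172, 1.288]
ft_force: [0.3, -0.3, 0.0]
grip_width: 0.704
```

```bash
python3 go.py 631 -76 60 96 0.3
```

```text
t 7.2 pos [625.5 -91.8  89.2] d [  5.5  15.8 -29.2] rotdeg [-0.3 -0.2 -0.6] F [ 0.3 -0.3  0. ] w 61.3 mm j7 1.87
turn x1: [-0.003, -0.003, -0.007]  then shift x2: [0.58, -0.14, 0.3]
```

Call:
{"api": "play_rows", "payload": {
  "targets": [
    {"claw": 0.3, "linear": [0, -0.15, 0.4], "rotation": [-0.003, -0.003, -0.007]},
    {"claw": 0.3, "linear": [0.5, -0.1, 0.2], "rotation": [0, 0, 0]},
    {"claw": 0.3, "linear": [0.5, 0, 0], "rotation": [0, 0, 0]},
    {"claw": 0.3, "linear": [0, 0, 0], "rotation": [0, 0, 0]}
  ]
}}

```text
time: 7.52
position: [0.63, -0.0702, 0.0607]
tool_rot: [-1.285, 1.153, 1.29]
ft_force: [-1.0, 0.1, 0.5]
grip_width: 0.699
```

```bash
python3 go.py 631 -76 38 96 0.3
```

```text
t 7.5 pos [630.  -70.2  60.7] d [  1.   -5.8 -22.7] rotdeg [0.2 0.2 0. ] F [-1.   0.1  0.5] w 60.8 mm j7 1.86
turn x1: [0.002, 0.003, 0.0]  then shift x2: [0.45, -0.01, -0.12]
```

Call:
{"api": "play_rows", "payload": {
  "targets": [
    {"claw": 0.3, "linear": [0.1, 0, -0.23], "rotation": [0, 0, 0]},
    {"claw": 0.3, "linear": [0.4, 0, 0], "rotation": [0, 0, 0]},
    {"claw": 0.3, "linear": [0.4, 0, 0], "rotation": [0, 0, 0]},
    {"claw": 0.9, "linear": [0, 0, 0], "rotation": [0, 0, 0]},
    {"claw": 0.9, "linear": [0, 0, 0], "rotation": [0, 0, 0]},
    {"claw": 0.9, "linear": [0, 0, 0], "rotation": [0, 0, 0]},
    {"claw": 0.9, "linear": [0, 0, 0], "rotation": [0, 0, 0]},
    {"claw": 0.9, "linear": [-0.5, 0, 0], "rotation": [0, 0, 0]},
    {"claw": 0.9, "linear": [-0.8, 0, 0], "rotation": [0, 0, 0]},
    {"claw": 0.9, "linear": [-0.8, 0, 0], "rotation": [0, 0, 0]}
  ]
}}

```text
time: 8.35
position: [0.6263, -0.0721, 0.084]
tool_rot: [-1.282, 1.159, 1.304]
ft_force: [0.1, -0.3, 0.4]
grip_width: 0.457
```

```bash
python3 go.py 600 345 95 96 0.3
```

```text
t 8.3 pos [626.3 -72.1  84. ] d [-26.3 417.1  11. ] rotdeg [ 0.5  0.4 -0.7] F [ 0.1 -0.3  0.4] w 39.7 mm j7 1.86
turn x1: [0.005, 0.004, -0.008]  then shift x20: [-0.02, -0.03, 0.84]
```

Call:
{"api": "play_rows", "payload": {
  "targets": [
    {"claw": 0.9, "linear": [-0.2, 0, 0.5], "rotation": [0.005, 0.004, -0.008]},
    {"claw": 0.9, "linear": [-0.1, -0.03, 0.95], "rotation": [0, 0, 0]},
    {"claw": 0.9, "linear": [-0.05, -0.03, 0.95], "rotation": [0, 0, 0]},
    {"claw": 0.9, "linear": [-0.02, -0.03, 0.95], "rotation": [0, 0, 0]},
    {"claw": 0.9, "linear": [-0.02, -0.03, 0.95], "rotation": [0, 0, 0]},
    {"claw": 0.9, "linear": [-0.02, -0.03, 0.95], "rotation": [0, 0, 0]},
    {"claw": 0.9, "linear": [-0.02, -0.03, 0.95], "rotation": [0, 0, 0]},
    {"claw": 0.9, "linear": [-0.02, -0.03, 0.95], "rotation": [0, 0, 0]},
    {"claw": 0.9, "linear": [-0.02, -0.03, 0.95], "rotation": [0, 0, 0]},
    {"claw": 0.9, "linear": [-0.02, -0.03, 0.95], "rotation": [0, 0, 0]}
  ]
}}

```text
time: 9.18
position: [0.6197, 0.1506, 0.1201]
tool_rot: [-1.287, 1.148, 1.248]
ft_force: [0.5, 0.2, -1.2]
grip_width: 0.456
```

Call:
{"api": "play_rows", "payload": {
  "targets": [
    {"claw": 0.9, "linear": [0, 0, 0.95], "rotation": [0, 0, 0]},
    {"claw": 0.9, "linear": [0, 0, 0.95], "rotation": [0, 0, 0]},
    {"claw": 0.9, "linear": [0, 0, 0.95], "rotation": [0, 0, 0]},
    {"claw": 0.9, "linear": [0, 0, 0.95], "rotation": [0, 0, 0]},
    {"claw": 0.9, "linear": [0, 0, 0.95], "rotation": [0, 0, 0]},
    {"claw": 0.9, "linear": [0, 0, 0.95], "rotation": [0, 0, 0]},
    {"claw": 0.9, "linear": [0, 0, 0.6], "rotation": [0, 0, 0]},
    {"claw": 0.9, "linear": [0, 0, 0.2], "rotation": [0, 0, 0]},
    {"claw": 0.9, "linear": [0, 0, 0], "rotation": [0, 0, 0]}
  ]
}}

```text
time: 9.93
position: [0.6062, 0.3285, 0.1345]
tool_rot: [-1.29, 1.128, 1.247]
ft_force: [0.0, -0.5, -0.6]
grip_width: 0.458
```

```bash
python3 go.py 600 345 31 96 0.3
```

```text
t 9.9 pos [606.2 328.5 134.5] d [  -6.2   16.5 -103.5] rotdeg [-0.8  0.3  2.4] F [ 0.  -0.5 -0.6] w 39.9 mm j7 1.17
turn x1: [-0.009, 0.003, 0.027]  then shift x5: [0.83, 0.04, 0.14]
```

Call:
{"api": "play_rows", "payload": {
  "targets": [
    {"claw": 0.9, "linear": [0.4, 0.1, 0.3], "rotation": [-0.009, 0.003, 0.027]},
    {"claw": 0.9, "linear": [0.9, 0.1, 0.25], "rotation": [0, 0, 0]},
    {"claw": 0.9, "linear": [0.9, 0, 0], "rotation": [0, 0, 0]},
    {"claw": 0.9, "linear": [0.9, 0, 0], "rotation": [0, 0, 0]},
    {"claw": 0.9, "linear": [0.6, 0, 0], "rotation": [0, 0, 0]},
    {"claw": 0.9, "linear": [0, 0, 0], "rotation": [0, 0, 0]}
  ]
}}

```text
time: 10.43
position: [0.6068, 0.3319, 0.0445]
tool_rot: [-1.285, 1.16, 1.272]
ft_force: [-0.3, -0.3, -1.0]
grip_width: 0.458
```

```bash
python3 go.py 600 347 31 96 0.3
```

```text
t 10.4 pos [606.8 331.9  44.5] d [ -6.8  15.1 -13.5] rotdeg [-0.5 -0.2  0.4] F [-0.3 -0.3 -1. ] w 39.8 mm j7 1.19
turn x1: [-0.006, -0.002, 0.004]  then shift x1: [0.54, 0.21, 0.63]
```

Call:
{"api": "play_rows", "payload": {
  "targets": [
    {"claw": 0.9, "linear": [0, 0.2, 0.6], "rotation": [0, 0, 0]},
    {"claw": 0.9, "linear": [0.45, 0, 0], "rotation": [0, 0, 0]},
    {"claw": 0.9, "linear": [0.06, 0, 0], "rotation": [0, 0, 0]},
    {"claw": 0.9, "linear": [0, 0, 0], "rotation": [0, 0, 0]}
  ]
}}

```text
time: 10.77
position: [0.6028, 0.344, 0.0338]
tool_rot: [-1.283, 1.161, 1.266]
ft_force: [0.3, 1.1, -0.5]
grip_width: 0.455
```

Call:
{"api": "play_rows", "payload": {
  "targets": [
    {"claw": 0.3, "linear": [0, 0, 0], "rotation": [0, 0, 0]},
    {"claw": 0.3, "linear": [0, 0, 0], "rotation": [0, 0, 0]},
    {"claw": 0.3, "linear": [0, 0, 0], "rotation": [0, 0, 0]},
    {"claw": 0.3, "linear": [0, 0, 0], "rotation": [0, 0, 0]},
    {"claw": 0.3, "linear": [-0.6, 0, 0], "rotation": [0, 0, 0]},
    {"claw": 0.3, "linear": [-0.9, 0, 0], "rotation": [0, 0, 0]},
    {"claw": 0.3, "linear": [-0.9, 0, 0], "rotation": [0, 0, 0]},
    {"claw": 0.3, "linear": [-0.9, 0, 0], "rotation": [0, 0, 0]},
    {"claw": 0.3, "linear": [0, 0, 0], "rotation": [0, 0, 0]}
  ]
}}

```text
time: 11.52
position: [0.6031, 0.3438, 0.1223]
tool_rot: [-1.283, 1.159, 1.264]
ft_force: [1.2, 1.0, 0.8]
grip_width: 0.698
```

```bash
python3 go.py 472.5 346.3 120 168 0.3; python3 - <<'E'
from h import *
I=snap(1); im=I["scene"]; crop("s",im,165,110,435,345,2.5,"s1")
for n,p in (("B1",(.391,.357,1.38)),("B2",(.4725,.346,1.355))): print(n,show(fit(box(.11,.04,.006,.04),p,I,("scene",))))
E
```

```text
t 11.5 pos [603.1 343.8 122.3] d [-130.6    2.5   -2.3] rotdeg [-72.9  -0.6   0.5] F [1.2 1.  0.8] w 60.7 mm j7 1.15
turn x12: [-0.067, -0.001, 0.0]  then shift x6: [0.02, 0.16, 0.85]
B1 391.1 356.3 mm 79.4 deg
B2 472.1 345.7 mm 77.7 deg
```

View pics/s1.png

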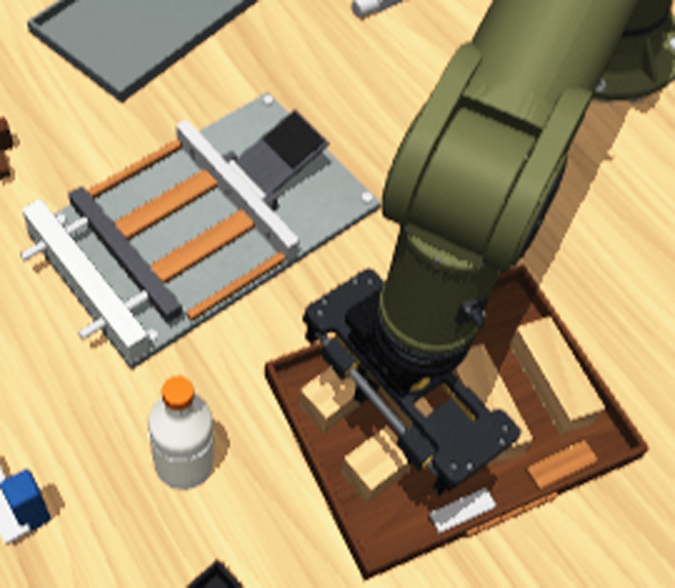

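The picture shows both stubs in the crate (326,398 and 373,466) and all three lanes clear. Next, the second blank.

Call:
{"api": "play_rows", "payload": {
  "targets": [
    {"claw": 0.3, "linear": [0, 0.44, 0.03], "rotation": [-0.068, 0, 0]},
    {"claw": 0.3, "linear": [0, 0.44, 0.08], "rotation": [-0.068, 0, 0]},
    {"claw": 0.3, "linear": [0, 0.42, 0.13], "rotation": [-0.068, 0, 0]},
    {"claw": 0.3, "linear": [0, 0.4, 0.18], "rotation": [-0.068, 0, 0]},
    {"claw": 0.3, "linear": [0, 0.38, 0.22], "rotation": [-0.068, 0, 0]},
    {"claw": 0.3, "linear": [0, 0.35, 0.26], "rotation": [-0.068, 0, 0]},
    {"claw": 0.3, "linear": [0, 0.32, 0.3], "rotation": [-0.068, 0, 0]},
    {"claw": 0.3, "linear": [0, 0.28, 0.34], "rotation": [-0.068, 0, 0]},
    {"claw": 0.3, "linear": [0, 0.24, 0.37], "rotation": [-0.068, 0, 0]},
    {"claw": 0.3, "linear": [0, 0.2, 0.39], "rotation": [-0.068, 0, 0]}
  ]
}}

```text
time: 12.45
position: [0.4815, 0.3355, 0.1021]
tool_rot: [-2.026, 0.398, 2.034]
ft_force: [-0.5, -0.1, -0.3]
grip_width: 0.701
```

```bash
python3 go.py 472.5 346.3 120 168 0.3
```

```text
t 12.4 pos [481.5 335.5 102.1] d [-9.  10.8 17.9] rotdeg [-9.   0.1 -1.2] F [-0.5 -0.1 -0.3] w 61.0 mm j7 2.10
turn x2: [-0.05, 0.001, -0.007]  then shift x2: [-0.36, -0.17, 0.22]
```

Call:
{"api": "play_rows", "payload": {
  "targets": [
    {"claw": 0.3, "linear": [0, -0.1, 0.2], "rotation": [-0.05, 0, -0.007]},
    {"claw": 0.3, "linear": [0.3, -0.2, 0.2], "rotation": [-0.05, 0, -0.007]},
    {"claw": 0.3, "linear": [0.6, 0, 0], "rotation": [0, 0, 0]},
    {"claw": 0.3, "linear": [0.4, 0, 0], "rotation": [0, 0, 0]},
    {"claw": 0.3, "linear": [0, 0, 0], "rotation": [0, 0, 0]}
  ]
}}

```text
time: 12.87
position: [0.467, 0.3443, 0.0622]
tool_rot: [-2.111, 0.21, 2.133]
ft_force: [-0.8, 0.2, -0.4]
grip_width: 0.701
```

```bash
python3 go.py 472.5 346.3 31 167.7 0.3
```

```text
t 12.9 pos [467.  344.3  62.2] d [  5.5   2.  -31.2] rotdeg [ 1.2  0.6 -0.3] F [-0.8  0.2 -0.4] w 61.0 mm j7 2.26
turn x1: [0.014, 0.006, -0.003]  then shift x2: [0.62, -0.06, -0.1]
```

Call:
{"api": "play_rows", "payload": {
  "targets": [
    {"claw": 0.3, "linear": [0.2, -0.12, -0.2], "rotation": [0.014, 0.006, -0.003]},
    {"claw": 0.3, "linear": [0.6, 0, 0], "rotation": [0, 0, 0]},
    {"claw": 0.3, "linear": [0.35, 0, 0], "rotation": [0, 0, 0]},
    {"claw": 0.3, "linear": [0, 0, 0], "rotation": [0, 0, 0]},
    {"claw": 0.9, "linear": [0, 0, 0], "rotation": [0, 0, 0]},
    {"claw": 0.9, "linear": [0, 0, 0], "rotation": [0, 0, 0]},
    {"claw": 0.9, "linear": [0, 0, 0], "rotation": [0, 0, 0]},
    {"claw": 0.9, "linear": [0, 0, 0], "rotation": [0, 0, 0]}
  ]
}}

```text
time: 13.53
position: [0.4747, 0.3458, 0.0315]
tool_rot: [-2.105, 0.237, 2.103]
ft_force: [-1.2, -0.1, -1.0]
grip_width: 0.479
```

```bash
python3 go.py 472.5 346.3 31 167.7 0.3
```

```text
t 13.5 pos [474.7 345.8  31.5] d [-2.2  0.5 -0.5] rotdeg [-0.5 -0.1 -0.1] F [-1.2 -0.1 -1. ] w 41.7 mm j7 2.22
turn x1: [-0.005, -0.001, -0.001]  then shift x1: [0.02, -0.0, 0.09]
```

Call:
{"api": "play_rows", "payload": {
  "targets": [
    {"claw": 0.9, "linear": [0, 0, 0], "rotation": [0, 0, 0]},
    {"claw": 0.9, "linear": [-0.4, 0, 0], "rotation": [0, 0, 0]},
    {"claw": 0.9, "linear": [-0.8, 0, 0], "rotation": [0, 0, 0]},
    {"claw": 0.9, "linear": [-0.8, 0, 0], "rotation": [0, 0, 0]},
    {"claw": 0.9, "linear": [-0.7, 0.3, -0.25], "rotation": [0.06, 0, 0]},
    {"claw": 0.9, "linear": [-0.3, 0.62, -0.65], "rotation": [0.068, 0, 0]},
    {"claw": 0.9, "linear": [0, 0.55, -0.7], "rotation": [0.068, 0, 0]},
    {"claw": 0.9, "linear": [0, 0.47, -0.77], "rotation": [0.068, 0, 0]},
    {"claw": 0.9, "linear": [0, 0.38, -0.81], "rotation": [0.068, 0, 0]},
    {"claw": 0.9, "linear": [0, 0.29, -0.85], "rotation": [0.068, 0, 0]}
  ]
}}

```text
time: 14.37
position: [0.5309, 0.2434, 0.1197]
tool_rot: [-1.707, 0.777, 1.702]
ft_force: [-0.3, 0.5, -0.8]
grip_width: 0.458
```

```bash
python3 go.py 623.3 69.3 110 96.1 0.3
```

```text
t 14.4 pos [530.9 243.4 119.7] d [  92.4 -174.1   -9.7] rotdeg [34.4  0.3  0.5] F [-0.3  0.5 -0.8] w 39.8 mm j7 1.82
turn x6: [0.064, 0.0, 0.001]  then shift x9: [0.04, -0.33, -0.81]
```

Call:
{"api": "play_rows", "payload": {
  "targets": [
    {"claw": 0.9, "linear": [0, 0.15, -0.88], "rotation": [0.062, 0, 0]},
    {"claw": 0.9, "linear": [0, 0.06, -0.88], "rotation": [0.062, 0, 0]},
    {"claw": 0.9, "linear": [0, -0.03, -0.88], "rotation": [0.062, 0, 0]},
    {"claw": 0.9, "linear": [0, -0.14, -0.88], "rotation": [0.062, 0, 0]},
    {"claw": 0.9, "linear": [0, -0.24, -0.85], "rotation": [0.062, 0, 0]},
    {"claw": 0.9, "linear": [0, -0.33, -0.8], "rotation": [0.04, 0, 0]},
    {"claw": 0.9, "linear": [0, -0.25, -0.6], "rotation": [0, 0, 0]},
    {"claw": 0.9, "linear": [0, -0.1, -0.3], "rotation": [0, 0, 0]},
    {"claw": 0.9, "linear": [0, 0, 0], "rotation": [0, 0, 0]}
  ]
}}

```text
time: 15.12
position: [0.6199, 0.0963, 0.1295]
tool_rot: [-1.297, 1.132, 1.285]
ft_force: [-0.4, 0.3, -1.1]
grip_width: 0.458
```

```bash
python3 go.py 623.3 69.3 75 96.1 0.3
```

```text
t 15.1 pos [619.9  96.3 129.5] d [  3.4 -27.  -54.5] rotdeg [0.6 0.4 1.1] F [-0.4  0.3 -1.1] w 39.8 mm j7 1.56
turn x1: [0.006, 0.005, 0.012]  then shift x3: [0.73, -0.01, -0.36]
```

Call:
{"api": "play_rows", "payload": {
  "targets": [
    {"claw": 0.9, "linear": [0.3, 0, -0.5], "rotation": [0.006, 0.005, 0.012]},
    {"claw": 0.9, "linear": [0.8, 0, -0.4], "rotation": [0, 0, 0]},
    {"claw": 0.9, "linear": [0.7, 0, 0], "rotation": [0, 0, 0]},
    {"claw": 0.9, "linear": [0.2, 0, 0], "rotation": [0, 0, 0]},
    {"claw": 0.9, "linear": [0, 0, 0], "rotation": [0, 0, 0]}
  ]
}}

```text
time: 15.53
position: [0.6224, 0.0756, 0.078]
tool_rot: [-1.289, 1.155, 1.293]
ft_force: [-0.0, 0.3, 0.3]
grip_width: 0.455
```

```bash
python3 go.py 623.3 69.3 58 96.1 0.3
```

```text
t 15.5 pos [622.4  75.6  78. ] d [  0.9  -6.3 -20. ] rotdeg [ 0.3  0.1 -0.1] F [-0.   0.3  0.3] w 39.6 mm j7 1.60
turn x1: [0.003, 0.001, -0.001]  then shift x1: [0.8, -0.01, -0.25]
```

Call:
{"api": "play_rows", "payload": {
  "targets": [
    {"claw": 0.9, "linear": [0.2, -0.02, -0.24], "rotation": [0.003, 0, 0]},
    {"claw": 0.9, "linear": [0.4, 0, 0], "rotation": [0, 0, 0]},
    {"claw": 0.9, "linear": [0, 0, 0], "rotation": [0, 0, 0]}
  ]
}}

```text
time: 15.78
position: [0.6235, 0.0715, 0.0625]
tool_rot: [-1.286, 1.156, 1.292]
ft_force: [-1.2, 0.3, -1.5]
grip_width: 0.458
```

```bash
python3 go.py 623.3 69.3 39.5 96.1 0.3; python3 - <<'E'
from h import *
I=snap(2); crop("s",I["scene"],165,110,335,265,4,"s2")
E
```

```text
t 15.8 pos [623.5  71.5  62.5] d [ -0.2  -2.2 -23. ] rotdeg [ 0.2  0.1 -0.2] F [-1.2  0.3 -1.5] w 39.8 mm j7 1.61
turn x1: [0.002, 0.001, -0.002]  then shift x2: [0.46, 0.01, -0.04]
```

View pics/s2.png

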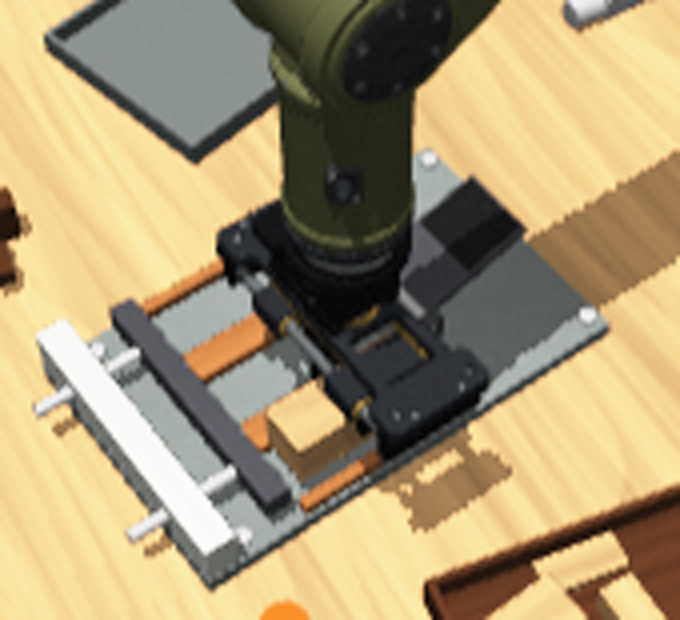

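```bash
python3 - <<'E'
from h import *
a=np.radians(6.1); M=np.array([[np.cos(a),np.sin(a)],[-np.sin(a),np.cos(a)]])
def j(l,p,z): 
    w=px2w("scene",[[165+x/4,110+y/4] for x,y in p],z)[:,:2]-[.631,-.002]; print(l,(w@M.T*1000).round(1).tolist())
j("blank far end",[(267,412),(298,447)],.077)
j("pusher top right edge",[(135,300),(290,490)],.05)
j("pusher lower right edge",[(290,500)],.028)
I=load(2); print(show(fit(box(.11,.04,.037,.04)[1:2],(.6235,.0715,a),I,("scene",))))
E
```

```text
blank far end [[55.4, 55.5], [54.5, 89.5]]
pusher top right edge [[68.3, -92.3], [68.9, 99.4]]
pusher lower right edge [[66.6, 94.9]]
634.5 48.7 mm 38.9 deg
```

The numbers agree: pusher at +68.5 mm, the blank's far end at +55 mm, and the blank's centre at about 72 mm across. I'll lower it.

Call:
{"api": "play_rows", "payload": {
  "targets": [
    {"claw": 0.9, "linear": [0.2, 0, -0.08], "rotation": [0.002, 0, -0.002]},
    {"claw": 0.9, "linear": [0.35, 0, 0], "rotation": [0, 0, 0]},
    {"claw": 0.9, "linear": [0.3, 0, 0], "rotation": [0, 0, 0]},
    {"claw": 0.9, "linear": [0, 0, 0], "rotation": [0, 0, 0]}
  ]
}}

```text
time: 16.22
position: [0.6266, 0.0697, 0.0433]
tool_rot: [-1.288, 1.149, 1.283]
ft_force: [-0.2, -0.1, -0.9]
grip_width: 0.46
```

```bash
python3 go.py 623.3 69.3 39.5 96.1 0.3
```

```text
t 16.2 pos [626.6  69.7  43.3] d [-3.3 -0.4 -3.8] rotdeg [-0.   0.2  0.4] F [-0.2 -0.1 -0.9] w 40.0 mm j7 1.62
turn x1: [-0.0, 0.002, 0.005]  then shift x1: [0.15, 0.13, -0.0]
```

Call:
{"api": "play_rows", "payload": {
  "targets": [
    {"claw": 0.9, "linear": [0.16, 0.1, 0], "rotation": [0, 0.002, 0.005]},
    {"claw": 0.9, "linear": [0, 0, 0], "rotation": [0, 0, 0]},
    {"claw": 0.3, "linear": [0, 0, 0], "rotation": [0, 0, 0]},
    {"claw": 0.3, "linear": [0, 0, 0], "rotation": [0, 0, 0]},
    {"claw": 0.3, "linear": [0, 0, 0], "rotation": [0, 0, 0]},
    {"claw": 0.3, "linear": [0, 0, 0], "rotation": [0, 0, 0]},
    {"claw": 0.3, "linear": [-0.6, 0, 0], "rotation": [0, 0, 0]},
    {"claw": 0.3, "linear": [-0.9, 0, 0], "rotation": [0, 0, 0]},
    {"claw": 0.3, "linear": [-0.9, 0, 0], "rotation": [0, 0, 0]},
    {"claw": 0.3, "linear": [0, 0, 0], "rotation": [0, 0, 0]}
  ]
}}

```text
time: 17.05
position: [0.6228, 0.0694, 0.0994]
tool_rot: [-1.286, 1.162, 1.29]
ft_force: [1.6, 0.1, 0.1]
grip_width: 0.698
```

```bash
python3 go.py 391 356.6 110 169.2 0.3; python3 - <<'E'
from h import *
I=snap(3)
print("B1",show(fit(box(.11,.04,.006,.04),(.391,.357,1.38),I,("scene",))),show(fit(box(.11,.04,.006,.04),(.391,.357,1.38),I,("top",))))
E
```

```text
t 17.1 pos [622.8  69.4  99.4] d [-231.8  287.2   10.6] rotdeg [-73.1   0.1  -0.3] F [1.6 0.1 0.1] w 60.7 mm j7 1.60
turn x12: [-0.068, 0.0, -0.0]  then shift x17: [-0.02, -0.56, 0.66]
B1 391.0 356.4 mm 79.3 deg 390.3 358.2 mm 79.0 deg
```

Call:
{"api": "play_rows", "payload": {
  "targets": [
    {"claw": 0.3, "linear": [-0.1, 0.3, 0.45], "rotation": [-0.065, 0, 0]},
    {"claw": 0.3, "linear": [-0.1, 0.4, 0.8], "rotation": [-0.065, 0, 0]},
    {"claw": 0.3, "linear": [0, 0.32, 0.84], "rotation": [-0.065, 0, 0]},
    {"claw": 0.3, "linear": [0, 0.23, 0.87], "rotation": [-0.065, 0, 0]},
    {"claw": 0.3, "linear": [0, 0.14, 0.89], "rotation": [-0.065, 0, 0]},
    {"claw": 0.3, "linear": [0, 0.05, 0.9], "rotation": [-0.065, 0, 0]},
    {"claw": 0.3, "linear": [0, -0.05, 0.9], "rotation": [-0.065, 0, 0]},
    {"claw": 0.3, "linear": [0, -0.14, 0.89], "rotation": [-0.065, 0, 0]},
    {"claw": 0.3, "linear": [0, -0.23, 0.87], "rotation": [-0.065, 0, 0]},
    {"claw": 0.3, "linear": [0, -0.32, 0.84], "rotation": [-0.065, 0, 0]}
  ]
}}

```text
time: 17.98
position: [0.4727, 0.233, 0.0881]
tool_rot: [-1.981, 0.434, 2.029]
ft_force: [0.2, 0.4, -0.1]
grip_width: 0.7
```

```bash
python3 go.py 391 356.6 100 169.2 0.3
```

```text
t 18.0 pos [472.7 233.   88.1] d [-81.7 123.6  11.9] rotdeg [-12.5   1.2  -1.3] F [ 0.2  0.4 -0.1] w 60.9 mm j7 2.23
turn x2: [-0.07, 0.007, -0.007]  then shift x7: [-0.07, -0.61, 0.59]
```

Call:
{"api": "play_rows", "payload": {
  "targets": [
    {"claw": 0.3, "linear": [-0.3, -0.5, 0.7], "rotation": [-0.06, 0.007, -0.007]},
    {"claw": 0.3, "linear": [-0.2, -0.58, 0.65], "rotation": [-0.05, 0.007, -0.007]},
    {"claw": 0.3, "linear": [-0.1, -0.6, 0.59], "rotation": [0, 0, 0]},
    {"claw": 0.3, "linear": [-0.05, -0.6, 0.59], "rotation": [0, 0, 0]},
    {"claw": 0.3, "linear": [0, -0.6, 0.59], "rotation": [0, 0, 0]},
    {"claw": 0.3, "linear": [0, -0.5, 0.5], "rotation": [0, 0, 0]},
    {"claw": 0.3, "linear": [0, -0.2, 0.2], "rotation": [0, 0, 0]},
    {"claw": 0.3, "linear": [0, 0, 0], "rotation": [0, 0, 0]}
  ]
}}

```text
time: 18.65
position: [0.389, 0.3498, 0.0943]
tool_rot: [-2.099, 0.235, 2.129]
ft_force: [-0.5, 0.4, 0.4]
grip_width: 0.7
```

```bash
python3 go.py 391 356.6 60 169.2 0.3
```

```text
t 18.6 pos [389.  349.8  94.3] d [  2.    6.8 -34.3] rotdeg [-1.3  0.7 -0.6] F [-0.5  0.4  0.4] w 60.9 mm j7 2.13
turn x1: [-0.015, 0.008, -0.007]  then shift x2: [0.69, -0.14, -0.01]
```

Call:
{"api": "play_rows", "payload": {
  "targets": [
    {"claw": 0.3, "linear": [0.3, -0.15, -0.05], "rotation": [-0.015, 0.008, -0.007]},
    {"claw": 0.3, "linear": [0.6, -0.1, 0], "rotation": [0, 0, 0]},
    {"claw": 0.3, "linear": [0.3, 0, 0], "rotation": [0, 0, 0]},
    {"claw": 0.3, "linear": [0, 0, 0], "rotation": [0, 0, 0]}
  ]
}}

```text
time: 18.98
position: [0.3927, 0.3518, 0.0611]
tool_rot: [-2.123, 0.205, 2.124]
ft_force: [-0.1, -0.1, -0.2]
grip_width: 0.704
```

```bash
python3 go.py 391 356.6 31 169.2 0.3
```

```text
t 19.0 pos [392.7 351.8  61.1] d [ -1.7   4.8 -30.1] rotdeg [-0.   0.  -0.2] F [-0.1 -0.1 -0.2] w 61.2 mm j7 2.15
turn x1: [-0.0, 0.0, -0.002]  then shift x2: [0.6, -0.09, 0.05]
```

Call:
{"api": "play_rows", "payload": {
  "targets": [
    {"claw": 0.3, "linear": [0.2, -0.18, 0.05], "rotation": [0, 0, 0]},
    {"claw": 0.3, "linear": [0.6, 0, 0], "rotation": [0, 0, 0]},
    {"claw": 0.3, "linear": [0.3, 0, 0], "rotation": [0, 0, 0]},
    {"claw": 0.3, "linear": [0, 0, 0], "rotation": [0, 0, 0]},
    {"claw": 0.9, "linear": [0, 0, 0], "rotation": [0, 0, 0]},
    {"claw": 0.9, "linear": [0, 0, 0], "rotation": [0, 0, 0]},
    {"claw": 0.9, "linear": [0, 0, 0], "rotation": [0, 0, 0]},
    {"claw": 0.9, "linear": [0, 0, 0], "rotation": [0, 0, 0]},
    {"claw": 0.9, "linear": [0, 0, 0], "rotation": [0, 0, 0]}
  ]
}}

```text
time: 19.73
position: [0.3955, 0.3547, 0.0342]
tool_rot: [-2.121, 0.211, 2.119]
ft_force: [-0.2, 0.2, -0.7]
grip_width: 0.457
```

```bash
python3 go.py 638.7 -73.9 110 96.1 0.3
```

```text
t 19.7 pos [395.5 354.7  34.2] d [ 243.2 -428.6   75.8] rotdeg [72.7 -0.2 -0.1] F [-0.2  0.2 -0.7] w 39.7 mm j7 2.13
turn x12: [0.067, -0.0, -0.0]  then shift x23: [-0.13, -0.34, -0.79]
```

Call:
{"api": "play_rows", "payload": {
  "targets": [
    {"claw": 0.9, "linear": [-0.5, 0, 0], "rotation": [0, 0, 0]},
    {"claw": 0.9, "linear": [-0.9, 0, 0], "rotation": [0, 0, 0]},
    {"claw": 0.9, "linear": [-0.9, 0, 0], "rotation": [0, 0, 0]},
    {"claw": 0.9, "linear": [-0.7, 0.3, -0.25], "rotation": [0.06, 0, 0]},
    {"claw": 0.9, "linear": [-0.5, 0.62, -0.65], "rotation": [0.068, 0, 0]},
    {"claw": 0.9, "linear": [-0.2, 0.55, -0.7], "rotation": [0.068, 0, 0]},
    {"claw": 0.9, "linear": [0, 0.47, -0.77], "rotation": [0.068, 0, 0]},
    {"claw": 0.9, "linear": [0, 0.38, -0.81], "rotation": [0.068, 0, 0]},
    {"claw": 0.9, "linear": [0, 0.29, -0.85], "rotation": [0.068, 0, 0]},
    {"claw": 0.9, "linear": [0, 0.2, -0.88], "rotation": [0.068, 0, 0]}
  ]
}}

```text
time: 20.57
position: [0.4658, 0.2312, 0.1348]
tool_rot: [-1.653, 0.843, 1.647]
ft_force: [0.7, -0.1, -0.8]
grip_width: 0.454
```

```bash
python3 go.py 638.7 -73.9 130 96.1 0.3
```

```text
t 20.6 pos [465.8 231.2 134.8] d [ 172.9 -305.1   -4.8] rotdeg [29.6  0.   0.3] F [ 0.7 -0.1 -0.8] w 39.5 mm j7 1.69
turn x5: [0.066, 0.0, 0.001]  then shift x16: [0.01, -0.35, -0.8]
```

Call:
{"api": "play_rows", "payload": {
  "targets": [
    {"claw": 0.9, "linear": [0, 0.1, -0.9], "rotation": [0.06, 0, 0]},
    {"claw": 0.9, "linear": [0, 0, -0.9], "rotation": [0.06, 0, 0]},
    {"claw": 0.9, "linear": [0, -0.1, -0.9], "rotation": [0.06, 0, 0]},
    {"claw": 0.9, "linear": [0, -0.2, -0.88], "rotation": [0.06, 0, 0]},
    {"claw": 0.9, "linear": [0, -0.3, -0.84], "rotation": [0.03, 0, 0]},
    {"claw": 0.9, "linear": [0, -0.37, -0.84], "rotation": [0, 0, 0]},
    {"claw": 0.9, "linear": [0, -0.37, -0.84], "rotation": [0, 0, 0]},
    {"claw": 0.9, "linear": [0, -0.37, -0.84], "rotation": [0, 0, 0]},
    {"claw": 0.9, "linear": [0, -0.37, -0.84], "rotation": [0, 0, 0]},
    {"claw": 0.9, "linear": [0, -0.37, -0.84], "rotation": [0, 0, 0]}
  ]
}}

```text
time: 21.4
position: [0.5936, 0.0277, 0.1382]
tool_rot: [-1.341, 1.11, 1.332]
ft_force: [0.2, -0.8, -0.3]
grip_width: 0.458
```

```bash
python3 go.py 638.7 -73.9 130 96.1 0.3
```

```text
t 21.4 pos [593.6  27.7 138.2] d [  45.1 -101.6   -8.2] rotdeg [4.1 0.1 0.6] F [ 0.2 -0.8 -0.3] w 39.8 mm j7 1.71
turn x1: [0.045, 0.002, 0.007]  then shift x6: [0.05, -0.23, -0.71]
```

Call:
{"api": "play_rows", "payload": {
  "targets": [
    {"claw": 0.9, "linear": [0.05, -0.23, -0.85], "rotation": [0.045, 0.002, 0.007]},
    {"claw": 0.9, "linear": [0.05, -0.25, -0.85], "rotation": [0, 0, 0]},
    {"claw": 0.9, "linear": [0.05, -0.25, -0.8], "rotation": [0, 0, 0]},
    {"claw": 0.9, "linear": [0.1, -0.2, -0.6], "rotation": [0, 0, 0]},
    {"claw": 0.9, "linear": [0.3, -0.05, -0.2], "rotation": [0, 0, 0]},
    {"claw": 0.9, "linear": [0.5, 0, 0], "rotation": [0, 0, 0]},
    {"claw": 0.9, "linear": [0.5, 0, 0], "rotation": [0, 0, 0]},
    {"claw": 0.9, "linear": [0, 0, 0], "rotation": [0, 0, 0]}
  ]
}}

```text
time: 22.07
position: [0.6325, -0.063, 0.0966]
tool_rot: [-1.288, 1.162, 1.28]
ft_force: [-0.2, 0.3, -1.2]
grip_width: 0.456
```

```bash
python3 go.py 638.7 -73.9 75 96.1 0.3
```

```text
t 22.1 pos [632.5 -63.   96.6] d [  6.2 -10.9 -21.6] rotdeg [-0.3 -0.3  0.1] F [-0.2  0.3 -1.2] w 39.7 mm j7 1.82
turn x1: [-0.003, -0.003, 0.001]  then shift x2: [0.43, -0.1, -0.23]
```

Call:
{"api": "play_rows", "payload": {
  "targets": [
    {"claw": 0.9, "linear": [0.2, -0.12, -0.3], "rotation": [-0.003, -0.003, 0.001]},
    {"claw": 0.9, "linear": [0.6, -0.06, -0.15], "rotation": [0, 0, 0]},
    {"claw": 0.9, "linear": [0.4, 0, 0], "rotation": [0, 0, 0]},
    {"claw": 0.9, "linear": [0, 0, 0], "rotation": [0, 0, 0]}
  ]
}}

```text
time: 22.4
position: [0.6372, -0.0698, 0.062]
tool_rot: [-1.288, 1.153, 1.296]
ft_force: [-0.3, 1.1, -0.5]
grip_width: 0.455
```

```bash
python3 go.py 637 -74.1 42 96.1 0.3
```

```text
t 22.4 pos [637.2 -69.8  62. ] d [ -0.2  -4.3 -20. ] rotdeg [ 0.4  0.2 -0.2] F [-0.3  1.1 -0.5] w 39.6 mm j7 1.86
turn x1: [0.004, 0.002, -0.002]  then shift x1: [0.8, 0.03, -0.17]
```

Call:
{"api": "play_rows", "payload": {
  "targets": [
    {"claw": 0.9, "linear": [0, 0.03, -0.18], "rotation": [0.004, 0.002, -0.002]},
    {"claw": 0.9, "linear": [0.15, 0, 0], "rotation": [0, 0, 0]},
    {"claw": 0.9, "linear": [0.35, 0, 0], "rotation": [0, 0, 0]},
    {"claw": 0.9, "linear": [0.2, 0, 0], "rotation": [0, 0, 0]},
    {"claw": 0.9, "linear": [0, 0, 0], "rotation": [0, 0, 0]}
  ]
}}

```text
time: 22.82
position: [0.637, -0.0736, 0.0426]
tool_rot: [-1.288, 1.155, 1.288]
ft_force: [-0.7, -0.1, -0.4]
grip_width: 0.459
```

```bash
python3 go.py 637 -74.1 42 96.1 0.3
```

```text
t 22.8 pos [637.  -73.6  42.6] d [ 0.  -0.5 -0.6] rotdeg [0.1 0.  0. ] F [-0.7 -0.1 -0.4] w 39.9 mm j7 1.86
turn x1: [0.001, 0.0, 0.0]  then shift x1: [0.02, 0.0, -0.02]
```

Call:
{"api": "play_rows", "payload": {
  "targets": [
    {"claw": 0.9, "linear": [0.03, 0, 0], "rotation": [0, 0, 0]},
    {"claw": 0.3, "linear": [0, 0, 0], "rotation": [0, 0, 0]},
    {"claw": 0.3, "linear": [0, 0, 0], "rotation": [0, 0, 0]},
    {"claw": 0.3, "linear": [0, 0, 0], "rotation": [0, 0, 0]},
    {"claw": 0.3, "linear": [0, 0, 0], "rotation": [0, 0, 0]},
    {"claw": 0.3, "linear": [-0.6, 0, 0], "rotation": [0, 0, 0]},
    {"claw": 0.3, "linear": [-0.9, 0, 0], "rotation": [0, 0, 0]},
    {"claw": 0.3, "linear": [-0.9, 0, 0], "rotation": [0, 0, 0]},
    {"claw": 0.3, "linear": [-0.9, 0, 0], "rotation": [0, 0, 0]},
    {"claw": 0.3, "linear": [0, 0, 0], "rotation": [0, 0, 0]}
  ]
}}

```text
time: 23.65
position: [0.637, -0.0733, 0.1279]
tool_rot: [-1.288, 1.155, 1.288]
ft_force: [0.4, 0.1, 0.6]
grip_width: 0.698
```

```bash
python3 - <<'E'
from h import *
a=np.radians(6.1); B=np.array([631,-2]); u=np.array([np.cos(a),np.sin(a)])
# pad 80 mm from hinge, tilt ~20deg at rest, and level at end
for t in (20,3): print("pad",(B+u*(-86-80*np.cos(np.radians(t)))).round(1),30+80*np.sin(np.radians(t)))
I=snap(4); crop("s",I["scene"],165,110,435,345,2.5,"s4")
E
python3 go.py 470 -19 110 96.1 1
```

```text
pad [470.7 -19.1] 57.361611466053496
pad [466.  -19.6] 34.186876499435506
t 23.8 pos [634.7 -73.  123.8] d [-164.7   54.   -13.8] rotdeg [ 0.1  0.1 -0.3] F [-0.   1.1 -0.9] w 60.8 mm j7 1.84
turn x1: [0.001, 0.001, -0.003]  then shift x8: [0.07, 0.79, 0.36]
```

View pics/s4.png

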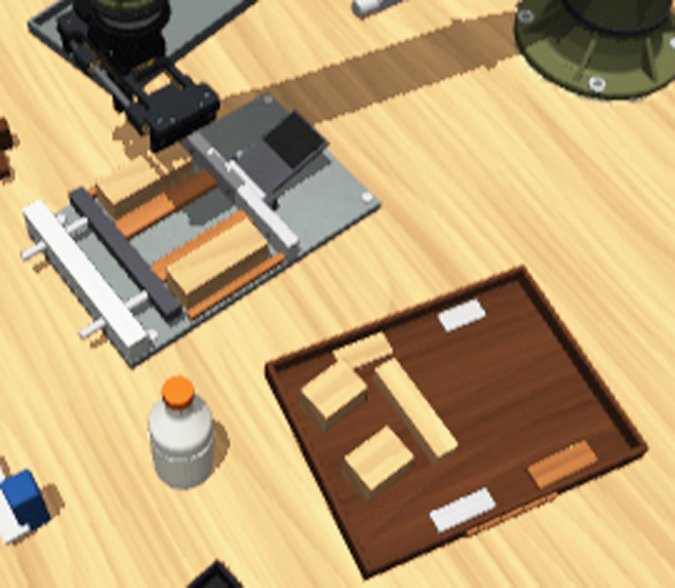

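The crate now holds only the stubs, thin stick, shims and plates. Both blanks lie in their lanes, at (217,258) on the left and (143,188) on the right. Now the treadle.

Call:
{"api": "play_rows", "payload": {
  "targets": [
    {"claw": 1, "linear": [0, 0.5, 0.2], "rotation": [0, 0, 0]},
    {"claw": 1, "linear": [0.05, 0.85, 0.38], "rotation": [0, 0, 0]},
    {"claw": 1, "linear": [0.05, 0.85, 0.38], "rotation": [0, 0, 0]},
    {"claw": 1, "linear": [0.05, 0.85, 0.38], "rotation": [0, 0, 0]},
    {"claw": 1, "linear": [0.05, 0.85, 0.38], "rotation": [0, 0, 0]},
    {"claw": 1, "linear": [0.05, 0.85, 0.38], "rotation": [0, 0, 0]},
    {"claw": 1, "linear": [0.05, 0.85, 0.38], "rotation": [0, 0, 0]},
    {"claw": 1, "linear": [0, 0.4, 0.2], "rotation": [0, 0, 0]},
    {"claw": 1, "linear": [0, 0, 0], "rotation": [0, 0, 0]}
  ]
}}

```text
time: 24.5
position: [0.4635, -0.0205, 0.1041]
tool_rot: [-1.277, 1.174, 1.306]
ft_force: [0.5, 0.1, 0.7]
grip_width: 0.103
```

```bash
python3 go.py 469 -19 75 96.1 1
```

```text
t 24.5 pos [463.5 -20.5 104.1] d [  5.5   1.5 -29.1] rotdeg [ 0.1  0.1 -1.4] F [0.5 0.1 0.7] w 9.0 mm j7 1.68
turn x1: [0.001, 0.001, -0.015]  then shift x2: [0.58, -0.11, 0.02]
```

Call:
{"api": "play_rows", "payload": {
  "targets": [
    {"claw": 1, "linear": [0.3, -0.12, 0.03], "rotation": [0, 0, -0.015]},
    {"claw": 1, "linear": [0.5, -0.1, 0.03], "rotation": [0, 0, 0]},
    {"claw": 1, "linear": [0.3, 0, 0], "rotation": [0, 0, 0]},
    {"claw": 1, "linear": [0, 0, 0], "rotation": [0, 0, 0]}
  ]
}}

```text
time: 24.83
position: [0.4684, -0.0185, 0.0734]
tool_rot: [-1.288, 1.155, 1.29]
ft_force: [-0.7, -1.3, -0.0]
grip_width: 0.007
```

```bash
python3 go.py 468 -19 34 96.1 1
```

```text
t 24.8 pos [468.4 -18.5  73.4] d [ -0.4  -0.5 -39.4] rotdeg [ 0.1  0.1 -0. ] F [-0.7 -1.3 -0. ] w 0.6 mm j7 1.68
turn x1: [0.002, 0.001, -0.0]  then shift x2: [0.79, 0.01, -0.01]
```

Call:
{"api": "play_rows", "payload": {
  "targets": [
    {"claw": 1, "linear": [0.35, 0, 0], "rotation": [0, 0, 0]},
    {"claw": 1, "linear": [0.25, 0, 0], "rotation": [0, 0, 0]},
    {"claw": 1, "linear": [0.25, 0, 0], "rotation": [0, 0, 0]},
    {"claw": 1, "linear": [0.2, 0, 0], "rotation": [0, 0, 0]},
    {"claw": 1, "linear": [0.2, 0, 0], "rotation": [0, 0, 0]}
  ]
}}

```text
time: 25.25
position: [0.468, -0.0195, 0.0416]
tool_rot: [-1.284, 1.16, 1.294]
ft_force: [-4.6, 0.4, 10.3]
grip_width: 0.005
```

Call:
{"api": "play_rows", "payload": {
  "targets": [
    {"claw": 1, "linear": [0.2, 0, 0], "rotation": [0, 0, 0]},
    {"claw": 1, "linear": [0.2, 0, 0], "rotation": [0, 0, 0]}
  ]
}}

```text
time: 25.42
position: [0.4674, -0.0195, 0.0358]
tool_rot: [-1.279, 1.163, 1.298]
ft_force: [-23.6, 0.1, 73.5]
grip_width: 0.002
```

Call:
{"api": "play_rows", "payload": {
  "targets": [
    {"claw": 1, "linear": [0, 0, 0], "rotation": [0, 0, 0]}
  ]
}}

```text
time: 25.5
position: [0.4675, -0.0195, 0.0382]
tool_rot: [-1.277, 1.164, 1.299]
ft_force: [-5.0, 1.3, 8.0]
grip_width: 0.001
```

Call:
{"api": "play_rows", "payload": {
  "targets": [
    {"claw": 1, "linear": [0.1, 0, 0], "rotation": [0, 0, 0]}
  ]
}}

```text
time: 25.58
position: [0.4676, -0.0196, 0.0375]
tool_rot: [-1.276, 1.164, 1.3]
ft_force: [-4.7, 0.2, 10.6]
grip_width: 0.005
```

Call:
{"api": "play_rows", "payload": {
  "targets": [
    {"claw": 1, "linear": [0.07, 0, 0], "rotation": [0, 0, 0]}
  ]
}}

```text
time: 25.67
position: [0.4676, -0.0196, 0.0371]
tool_rot: [-1.275, 1.164, 1.301]
ft_force: [-5.6, 1.3, 14.9]
grip_width: 0.004
```

Call:
{"api": "play_rows", "payload": {
  "targets": [
    {"claw": 1, "linear": [0.1, 0, 0], "rotation": [0, 0, 0]},
    {"claw": 1, "linear": [0.1, 0, 0], "rotation": [0, 0, 0]}
  ]
}}

```text
time: 25.83
position: [0.4675, -0.0196, 0.0367]
tool_rot: [-1.271, 1.166, 1.304]
ft_force: [-10.6, 0.1, 28.4]
grip_width: 0.01
```

Call:
{"api": "play_rows", "payload": {
  "targets": [
    {"claw": 1, "linear": [0.1, 0, 0], "rotation": [0, 0, 0]},
    {"claw": 1, "linear": [0.1, 0, 0], "rotation": [0, 0, 0]}
  ]
}}

```text
time: 26.0
position: [0.4676, -0.0196, 0.0368]
tool_rot: [-1.268, 1.166, 1.307]
ft_force: [-9.7, -0.5, 24.5]
grip_width: 0.006
```

Call:
{"api": "play_rows", "payload": {
  "targets": [
    {"claw": 1, "linear": [0.12, 0, 0], "rotation": [0, 0, 0]},
    {"claw": 1, "linear": [0.12, 0, 0], "rotation": [0, 0, 0]},
    {"claw": 1, "linear": [0.12, 0, 0], "rotation": [0, 0, 0]},
    {"claw": 1, "linear": [0.12, 0, 0], "rotation": [0, 0, 0]},
    {"claw": 1, "linear": [0.12, 0, 0], "rotation": [0, 0, 0]},
    {"claw": 1, "linear": [0.12, 0, 0], "rotation": [0, 0, 0]},
    {"claw": 1, "linear": [0.12, 0, 0], "rotation": [0, 0, 0]},
    {"claw": 1, "linear": [0.12, 0, 0], "rotation": [0, 0, 0]},
    {"claw": 1, "linear": [0.12, 0, 0], "rotation": [0, 0, 0]},
    {"claw": 1, "linear": [0.12, 0, 0], "rotation": [0, 0, 0]}
  ]
}}

```text
time: 26.83
position: [0.4675, -0.0196, 0.0368]
tool_rot: [-1.25, 1.17, 1.322]
ft_force: [-9.7, -0.4, 28.9]
grip_width: 0.004
```

```bash
python3 - <<'E'
from h import *
I=snap(5); crop("s",I["scene"],165,130,325,260,4.5,"s5")
E
python3 go.py 468 -19 90 96.1 1
```

```text
t 26.9 pos [467.6 -19.5  36.8] d [ 0.4  0.5 53.2] rotdeg [-0.3  1.4 -2. ] F [-12.   -0.1  28.4] w 0.2 mm j7 1.73
turn x1: [-0.003, 0.015, -0.023]  then shift x3: [-0.71, -0.01, 0.01]
```

View pics/s5.png

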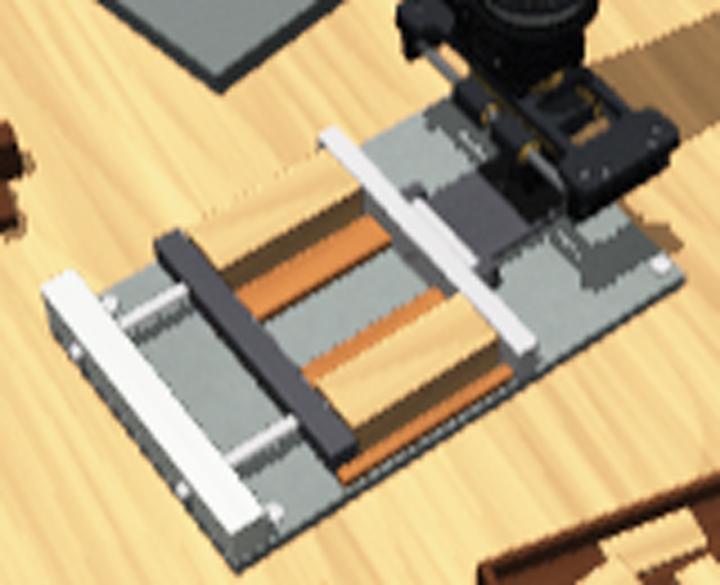

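The pusher is fully forward, with both blanks trapped between it and the fence, and I held it over 1 s at about 28 N. Now I release.

Call:
{"api": "play_rows", "payload": {
  "targets": [
    {"claw": 1, "linear": [-0.3, 0, 0], "rotation": [0, 0.015, -0.02]},
    {"claw": 1, "linear": [-0.6, 0, 0], "rotation": [0, 0, 0]},
    {"claw": 1, "linear": [-0.9, 0, 0], "rotation": [0, 0, 0]},
    {"claw": 0.3, "linear": [-0.9, 0, 0], "rotation": [0, 0, 0]},
    {"claw": 0.3, "linear": [-0.3, 0, 0], "rotation": [0, 0, 0]},
    {"claw": 0.3, "linear": [0, 0, 0], "rotation": [0, 0, 0]}
  ]
}}

```text
time: 27.43
position: [0.4712, -0.0194, 0.1159]
tool_rot: [-1.283, 1.158, 1.282]
ft_force: [-0.8, -0.4, 0.1]
grip_width: 0.149
```

```bash
python3 - <<'E'
from h import *
I=snap(6); crop("s",I["scene"],165,130,325,260,4.5,"s6")
for n,p in (("R",(.6267,-.075,.106)),("L",(.6114,.0683,.106))): print(n,show(fit(box(.11,.04,.014,.04),p,I,("scene",))))
E
python3 go.py 626.7 -75 100 96.1 1
```

```text
R 628.5 -74.3 mm 6.3 deg
L 612.8 67.4 mm 6.5 deg
t 27.5 pos [470.1 -19.5 114.2] d [156.6 -55.5 -14.2] rotdeg [-0.3  0.  -0.1] F [-0.8 -0.3 -1.2] w 21.0 mm j7 1.66
turn x1: [-0.004, 0.0, -0.001]  then shift x8: [0.07, -0.75, -0.36]
```

View pics/s6.png

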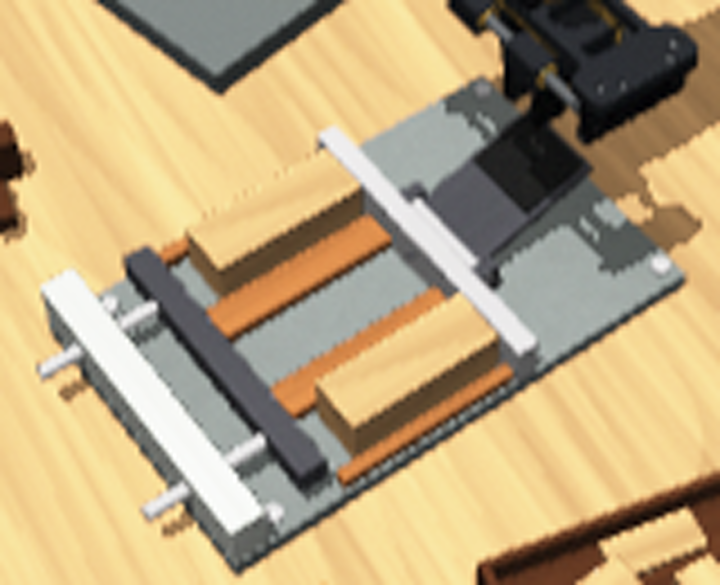

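The treadle and pusher are back, and both blanks stand at the fence. Picking the right one.

Call:
{"api": "play_rows", "payload": {
  "targets": [
    {"claw": 0.3, "linear": [0, -0.5, -0.2], "rotation": [-0.004, 0, 0]},
    {"claw": 0.3, "linear": [0, -0.85, -0.39], "rotation": [0, 0, 0]},
    {"claw": 0.3, "linear": [0.05, -0.85, -0.39], "rotation": [0, 0, 0]},
    {"claw": 0.3, "linear": [0.05, -0.85, -0.39], "rotation": [0, 0, 0]},
    {"claw": 0.3, "linear": [0.1, -0.85, -0.39], "rotation": [0, 0, 0]},
    {"claw": 0.3, "linear": [0.1, -0.85, -0.39], "rotation": [0, 0, 0]},
    {"claw": 0.3, "linear": [0.1, -0.7, -0.36], "rotation": [0, 0, 0]},
    {"claw": 0.3, "linear": [0.1, -0.3, -0.2], "rotation": [0, 0, 0]},
    {"claw": 0.3, "linear": [0, 0, 0], "rotation": [0, 0, 0]}
  ]
}}

```text
time: 28.28
position: [0.6164, -0.0733, 0.0802]
tool_rot: [-1.276, 1.175, 1.31]
ft_force: [-0.3, -0.8, 0.2]
grip_width: 0.697
```

```bash
python3 go.py 628 -74.5 60 96.2 1
```

```text
t 28.3 pos [616.4 -73.3  80.2] d [ 11.6  -1.2 -20.2] rotdeg [ 0.1  0.1 -1.6] F [-0.3 -0.8  0.2] w 60.7 mm j7 1.85
turn x1: [0.001, 0.001, -0.017]  then shift x2: [0.4, -0.23, -0.05]
```

Call:
{"api": "play_rows", "payload": {
  "targets": [
    {"claw": 0.3, "linear": [0.1, -0.3, -0.08], "rotation": [0, 0, -0.017]},
    {"claw": 0.3, "linear": [0.4, -0.12, 0], "rotation": [0, 0, 0]},
    {"claw": 0.3, "linear": [0.2, 0, 0], "rotation": [0, 0, 0]},
    {"claw": 0.3, "linear": [0, 0, 0], "rotation": [0, 0, 0]}
  ]
}}

```text
time: 28.62
position: [0.6218, -0.0732, 0.0563]
tool_rot: [-1.281, 1.161, 1.298]
ft_force: [-0.1, -0.4, 0.3]
grip_width: 0.701
```

```bash
python3 go.py 628 -74.5 39 96.2 1
```

```text
t 28.6 pos [621.8 -73.2  56.3] d [  6.2  -1.3 -17.3] rotdeg [ 0.   0.2 -0.6] F [-0.1 -0.4  0.3] w 61.0 mm j7 1.86
turn x1: [0.0, 0.003, -0.007]  then shift x1: [0.69, -0.24, -0.08]
```

Call:
{"api": "play_rows", "payload": {
  "targets": [
    {"claw": 0.3, "linear": [0.1, -0.26, -0.08], "rotation": [0, 0, -0.007]},
    {"claw": 0.3, "linear": [0.4, 0, 0], "rotation": [0, 0, 0]},
    {"claw": 0.3, "linear": [0.15, 0, 0], "rotation": [0, 0, 0]},
    {"claw": 0.3, "linear": [0, 0, 0], "rotation": [0, 0, 0]},
    {"claw": 0.9, "linear": [0, 0, 0], "rotation": [0, 0, 0]},
    {"claw": 0.9, "linear": [0, 0, 0], "rotation": [0, 0, 0]},
    {"claw": 0.9, "linear": [0, 0, 0], "rotation": [0, 0, 0]},
    {"claw": 0.9, "linear": [0, 0, 0], "rotation": [0, 0, 0]},
    {"claw": 0.9, "linear": [0, 0, 0], "rotation": [0, 0, 0]}
  ]
}}

```text
time: 29.37
position: [0.6273, -0.073, 0.0385]
tool_rot: [-1.285, 1.152, 1.292]
ft_force: [-0.6, -0.5, -0.9]
grip_width: 0.458
```

```bash
python3 go.py 510 -376 100 96.1 1
```

```text
t 29.4 pos [627.3 -73.   38.5] d [-117.3 -303.    61.5] rotdeg [ 0.2  0.3 -0. ] F [-0.6 -0.5 -0.9] w 39.9 mm j7 1.87
turn x1: [0.002, 0.003, -0.0]  then shift x16: [-0.15, 0.37, -0.72]
```

Call:
{"api": "play_rows", "payload": {
  "targets": [
    {"claw": 0.9, "linear": [-0.5, 0, 0], "rotation": [0, 0, 0]},
    {"claw": 0.9, "linear": [-0.9, 0, 0], "rotation": [0, 0, 0]},
    {"claw": 0.9, "linear": [-0.9, 0.2, -0.3], "rotation": [0, 0, 0]},
    {"claw": 0.9, "linear": [-0.2, 0.4, -0.8], "rotation": [0, 0, 0]},
    {"claw": 0.9, "linear": [0, 0.42, -0.82], "rotation": [0, 0, 0]},
    {"claw": 0.9, "linear": [0, 0.42, -0.82], "rotation": [0, 0, 0]},
    {"claw": 0.9, "linear": [0, 0.42, -0.82], "rotation": [0, 0, 0]},
    {"claw": 0.9, "linear": [0, 0.42, -0.82], "rotation": [0, 0, 0]},
    {"claw": 0.9, "linear": [0, 0.42, -0.82], "rotation": [0, 0, 0]},
    {"claw": 0.9, "linear": [0, 0.42, -0.82], "rotation": [0, 0, 0]}
  ]
}}

```text
time: 30.2
position: [0.5706, -0.2288, 0.1127]
tool_rot: [-1.299, 1.134, 1.296]
ft_force: [0.0, 0.2, -1.1]
grip_width: 0.459
```

```bash
python3 go.py 510 -376 90 96.1 1
```

```text
t 30.2 pos [ 570.6 -228.8  112.7] d [ -60.6 -147.2  -22.7] rotdeg [1.  0.4 0.6] F [ 0.   0.2 -1.1] w 39.9 mm j7 2.15
turn x1: [0.011, 0.005, 0.007]  then shift x8: [0.11, 0.38, -0.7]
```

Call:
{"api": "play_rows", "payload": {
  "targets": [
    {"claw": 0.9, "linear": [0.05, 0.42, -0.8], "rotation": [0.011, 0.005, 0.007]},
    {"claw": 0.9, "linear": [0.05, 0.42, -0.8], "rotation": [0, 0, 0]},
    {"claw": 0.9, "linear": [0.05, 0.42, -0.8], "rotation": [0, 0, 0]},
    {"claw": 0.9, "linear": [0.05, 0.42, -0.8], "rotation": [0, 0, 0]},
    {"claw": 0.9, "linear": [0.1, 0.42, -0.8], "rotation": [0, 0, 0]},
    {"claw": 0.9, "linear": [0.1, 0.35, -0.6], "rotation": [0, 0, 0]},
    {"claw": 0.9, "linear": [0.1, 0.2, -0.3], "rotation": [0, 0, 0]},
    {"claw": 0.9, "linear": [0, 0, 0], "rotation": [0, 0, 0]}
  ]
}}

```text
time: 30.87
position: [0.512, -0.3729, 0.1065]
tool_rot: [-1.284, 1.169, 1.273]
ft_force: [-0.1, 0.3, -1.4]
grip_width: 0.46
```

```bash
python3 go.py 510 -376 40 96.1 1
```

```text
t 30.9 pos [ 512.  -372.9  106.5] d [ -2.   -3.1 -66.5] rotdeg [-0.8 -0.5  0. ] F [-0.1  0.3 -1.4] w 40.1 mm j7 2.38
turn x1: [-0.009, -0.005, 0.0]  then shift x4: [0.66, 0.02, -0.03]
```

Call:
{"api": "play_rows", "payload": {
  "targets": [
    {"claw": 0.9, "linear": [0.4, 0.05, -0.1], "rotation": [-0.009, -0.005, 0]},
    {"claw": 0.9, "linear": [0.8, 0, 0], "rotation": [0, 0, 0]},
    {"claw": 0.9, "linear": [0.8, 0, 0], "rotation": [0, 0, 0]},
    {"claw": 0.9, "linear": [0.5, 0, 0], "rotation": [0, 0, 0]},
    {"claw": 0.9, "linear": [0, 0, 0], "rotation": [0, 0, 0]}
  ]
}}

```text
time: 31.28
position: [0.5157, -0.3723, 0.0448]
tool_rot: [-1.292, 1.15, 1.286]
ft_force: [-0.6, 0.6, -1.1]
grip_width: 0.457
```

```bash
python3 go.py 510 -376 30 96.1 1
```

```text
t 31.3 pos [ 515.7 -372.3   44.8] d [ -5.7  -3.7 -14.8] rotdeg [0.2 0.  0.3] F [-0.6  0.6 -1.1] w 39.8 mm j7 2.43
turn x1: [0.002, 0.0, 0.004]  then shift x1: [0.59, 0.24, -0.12]
```

Call:
{"api": "play_rows", "payload": {
  "targets": [
    {"claw": 0.9, "linear": [0.3, 0.24, -0.12], "rotation": [0, 0, 0.004]},
    {"claw": 0.9, "linear": [0.28, 0, 0], "rotation": [0, 0, 0]},
    {"claw": 0.9, "linear": [0.05, 0, 0], "rotation": [0, 0, 0]}
  ]
}}

```text
time: 31.53
position: [0.5121, -0.3742, 0.0294]
tool_rot: [-1.292, 1.152, 1.292]
ft_force: [0.6, 2.1, 2.8]
grip_width: 0.461
```

```bash
python3 go.py 510 -376 30 96.1 1
```

```text
t 31.5 pos [ 512.1 -374.2   29.4] d [-2.1 -1.8  0.6] rotdeg [0.4 0.1 0. ] F [0.6 2.1 2.8] w 40.1 mm j7 2.44
turn x1: [0.004, 0.001, 0.001]  then shift x1: [-0.03, 0.09, -0.06]
```

Contact is light, so I release and lift.

Call:
{"api": "play_rows", "payload": {
  "targets": [
    {"claw": 0.3, "linear": [0, 0, 0], "rotation": [0, 0, 0]},
    {"claw": 0.3, "linear": [0, 0, 0], "rotation": [0, 0, 0]},
    {"claw": 0.3, "linear": [0, 0, 0], "rotation": [0, 0, 0]},
    {"claw": 0.3, "linear": [0, 0, 0], "rotation": [0, 0, 0]},
    {"claw": 0.3, "linear": [-0.5, 0, 0], "rotation": [0, 0, 0]},
    {"claw": 0.3, "linear": [-0.9, 0, 0], "rotation": [0, 0, 0]},
    {"claw": 0.3, "linear": [-0.9, 0, 0], "rotation": [0, 0, 0]},
    {"claw": 0.3, "linear": [-0.6, 0, 0], "rotation": [0, 0, 0]},
    {"claw": 0.3, "linear": [0, 0, 0], "rotation": [0, 0, 0]}
  ]
}}

```text
time: 32.28
position: [0.5131, -0.3757, 0.1106]
tool_rot: [-1.295, 1.152, 1.287]
ft_force: [0.3, -1.5, 0.4]
grip_width: 0.698
```

```bash
python3 - <<'E'
from h import *
I=snap(7)
print("L",show(fit(box(.11,.04,.014,.04),(.6128,.0675,.106),I,("scene",))),"T",show(fit(box(.11,.04,.005,.04),(.512,-.374,.106),I,("scene",))))
E
python3 go.py 612.5 68 100 96.2 1
```

```text
L 612.7 67.3 mm 6.7 deg T 514.4 -375.9 mm 8.6 deg
t 32.4 pos [ 511.9 -374.7  107.5] d [100.6 442.7  -7.5] rotdeg [0.2 0.  0.1] F [ 0.4 -0.4 -0.2] w 60.9 mm j7 2.41
turn x1: [0.002, 0.0, 0.001]  then shift x21: [0.01, -0.28, 0.82]
```

Call:
{"api": "play_rows", "payload": {
  "targets": [
    {"claw": 0.3, "linear": [0, -0.15, 0.5], "rotation": [0, 0, 0]},
    {"claw": 0.3, "linear": [0, -0.31, 0.9], "rotation": [0, 0, 0]},
    {"claw": 0.3, "linear": [0, -0.31, 0.9], "rotation": [0, 0, 0]},
    {"claw": 0.3, "linear": [0, -0.31, 0.9], "rotation": [0, 0, 0]},
    {"claw": 0.3, "linear": [0, -0.31, 0.9], "rotation": [0, 0, 0]},
    {"claw": 0.3, "linear": [0, -0.31, 0.9], "rotation": [0, 0, 0]},
    {"claw": 0.3, "linear": [0, -0.31, 0.9], "rotation": [0, 0, 0]},
    {"claw": 0.3, "linear": [0, -0.31, 0.9], "rotation": [0, 0, 0]},
    {"claw": 0.3, "linear": [0, -0.31, 0.9], "rotation": [0, 0, 0]},
    {"claw": 0.3, "linear": [0, -0.31, 0.9], "rotation": [0, 0, 0]}
  ]
}}

```text
time: 33.22
position: [0.5523, -0.1382, 0.0942]
tool_rot: [-1.27, 1.169, 1.304]
ft_force: [0.0, 0.1, 0.5]
grip_width: 0.7
```

```bash
python3 go.py 612.5 68 100 96.2 1
```

```text
t 33.2 pos [ 552.3 -138.2   94.2] d [ 60.2 206.2   5.8] rotdeg [-0.3  0.5 -1.2] F [0.  0.1 0.5] w 60.9 mm j7 1.96
turn x1: [-0.003, 0.005, -0.013]  then shift x10: [-0.02, -0.33, 0.79]
```

Call:
{"api": "play_rows", "payload": {
  "targets": [
    {"claw": 0.3, "linear": [-0.05, -0.35, 0.85], "rotation": [-0.003, 0.005, -0.013]},
    {"claw": 0.3, "linear": [-0.05, -0.35, 0.85], "rotation": [0, 0, 0]},
    {"claw": 0.3, "linear": [-0.03, -0.35, 0.85], "rotation": [0, 0, 0]},
    {"claw": 0.3, "linear": [-0.03, -0.35, 0.85], "rotation": [0, 0, 0]},
    {"claw": 0.3, "linear": [0, -0.35, 0.85], "rotation": [0, 0, 0]},
    {"claw": 0.3, "linear": [0, -0.35, 0.85], "rotation": [0, 0, 0]},
    {"claw": 0.3, "linear": [0, -0.35, 0.85], "rotation": [0, 0, 0]},
    {"claw": 0.3, "linear": [0, -0.3, 0.7], "rotation": [0, 0, 0]},
    {"claw": 0.3, "linear": [0, -0.2, 0.5], "rotation": [0, 0, 0]},
    {"claw": 0.3, "linear": [0, 0, 0], "rotation": [0, 0, 0]}
  ]
}}

```text
time: 34.05
position: [0.5933, 0.0781, 0.0835]
tool_rot: [-1.284, 1.16, 1.325]
ft_force: [-0.1, 1.3, -0.0]
grip_width: 0.7
```

```bash
python3 go.py 612.5 68 60 96.2 1
```

```text
t 34.0 pos [593.3  78.1  83.5] d [ 19.2 -10.1 -23.5] rotdeg [ 1.   0.5 -1.4] F [-0.1  1.3 -0. ] w 60.9 mm j7 1.60
turn x1: [0.012, 0.006, -0.016]  then shift x2: [0.47, -0.36, -0.24]
```

Call:
{"api": "play_rows", "payload": {
  "targets": [
    {"claw": 0.3, "linear": [0, -0.4, -0.3], "rotation": [0.012, 0.006, -0.016]},
    {"claw": 0.3, "linear": [0.3, -0.3, -0.15], "rotation": [0, 0, 0]},
    {"claw": 0.3, "linear": [0.5, 0, 0], "rotation": [0, 0, 0]},
    {"claw": 0.3, "linear": [0, 0, 0], "rotation": [0, 0, 0]}
  ]
}}

```text
time: 34.38
position: [0.6094, 0.0682, 0.0588]
tool_rot: [-1.288, 1.161, 1.292]
ft_force: [-0.4, 0.6, -1.8]
grip_width: 0.705
```

```bash
python3 go.py 612.5 68 39 96.2 1
```

```text
t 34.4 pos [609.4  68.2  58.8] d [  3.1  -0.2 -19.8] rotdeg [ 0.1 -0.1 -0.3] F [-0.4  0.6 -1.8] w 61.4 mm j7 1.60
turn x1: [0.001, -0.001, -0.004]  then shift x1: [0.79, -0.12, -0.02]
```

Call:
{"api": "play_rows", "payload": {
  "targets": [
    {"claw": 0.3, "linear": [0.2, -0.12, 0], "rotation": [0, 0, -0.004]},
    {"claw": 0.3, "linear": [0.4, 0, 0], "rotation": [0, 0, 0]},
    {"claw": 0.3, "linear": [0.2, 0, 0], "rotation": [0, 0, 0]},
    {"claw": 0.3, "linear": [0, 0, 0], "rotation": [0, 0, 0]},
    {"claw": 0.9, "linear": [0, 0, 0], "rotation": [0, 0, 0]},
    {"claw": 0.9, "linear": [0, 0, 0], "rotation": [0, 0, 0]},
    {"claw": 0.9, "linear": [0, 0, 0], "rotation": [0, 0, 0]},
    {"claw": 0.9, "linear": [0, 0, 0], "rotation": [0, 0, 0]},
    {"claw": 0.9, "linear": [0, 0, 0], "rotation": [0, 0, 0]}
  ]
}}

```text
time: 35.13
position: [0.6104, 0.0652, 0.0345]
tool_rot: [-1.286, 1.163, 1.288]
ft_force: [-0.2, -0.1, -1.0]
grip_width: 0.459
```

Call:
{"api": "play_rows", "payload": {
  "targets": [
    {"claw": 0.9, "linear": [-0.5, 0, 0], "rotation": [0, 0, 0]},
    {"claw": 0.9, "linear": [-0.9, 0, 0], "rotation": [0, 0, 0]},
    {"claw": 0.9, "linear": [-0.9, 0, 0], "rotation": [0, 0, 0]},
    {"claw": 0.9, "linear": [-0.4, 0, 0], "rotation": [0, 0, 0]},
    {"claw": 0.9, "linear": [0, 0, 0], "rotation": [0, 0, 0]}
  ]
}}

```text
time: 35.55
position: [0.6103, 0.0653, 0.1069]
tool_rot: [-1.287, 1.163, 1.288]
ft_force: [0.6, -0.3, 0.1]
grip_width: 0.455
```

```bash
python3 go.py 487 -294 110 96.1 1
```

```text
t 35.5 pos [610.3  65.3 106.9] d [-123.3 -359.3    3.1] rotdeg [-0.1 -0.2 -0.3] F [ 0.6 -0.3  0.1] w 39.5 mm j7 1.59
turn x1: [-0.001, -0.002, -0.003]  then shift x18: [-0.01, 0.36, -0.76]
```

Call:
{"api": "play_rows", "payload": {
  "targets": [
    {"claw": 0.9, "linear": [0, 0.2, -0.4], "rotation": [0, 0, 0]},
    {"claw": 0.9, "linear": [0, 0.38, -0.82], "rotation": [0, 0, 0]},
    {"claw": 0.9, "linear": [0, 0.38, -0.82], "rotation": [0, 0, 0]},
    {"claw": 0.9, "linear": [0, 0.38, -0.82], "rotation": [0, 0, 0]},
    {"claw": 0.9, "linear": [0, 0.38, -0.82], "rotation": [0, 0, 0]},
    {"claw": 0.9, "linear": [0, 0.38, -0.82], "rotation": [0, 0, 0]},
    {"claw": 0.9, "linear": [0, 0.38, -0.82], "rotation": [0, 0, 0]},
    {"claw": 0.9, "linear": [0, 0.38, -0.82], "rotation": [0, 0, 0]},
    {"claw": 0.9, "linear": [0, 0.38, -0.82], "rotation": [0, 0, 0]},
    {"claw": 0.9, "linear": [0, 0.38, -0.82], "rotation": [0, 0, 0]}
  ]
}}

```text
time: 36.38
position: [0.5307, -0.1453, 0.0996]
tool_rot: [-1.286, 1.165, 1.304]
ft_force: [0.8, -0.7, -0.7]
grip_width: 0.454
```

```bash
python3 go.py 487 -294 100 96.1 1
```

```text
t 36.4 pos [ 530.7 -145.3   99.6] d [ -43.7 -148.7    0.4] rotdeg [ 0.5  0.  -0.9] F [ 0.8 -0.7 -0.7] w 39.5 mm j7 1.97
turn x1: [0.005, 0.0, -0.01]  then shift x8: [-0.0, 0.3, -0.72]
```

Call:
{"api": "play_rows", "payload": {
  "targets": [
    {"claw": 0.9, "linear": [0, 0.33, -0.82], "rotation": [0.005, 0, -0.01]},
    {"claw": 0.9, "linear": [0, 0.33, -0.82], "rotation": [0, 0, 0]},
    {"claw": 0.9, "linear": [0, 0.33, -0.82], "rotation": [0, 0, 0]},
    {"claw": 0.9, "linear": [0, 0.33, -0.82], "rotation": [0, 0, 0]},
    {"claw": 0.9, "linear": [0, 0.33, -0.82], "rotation": [0, 0, 0]},
    {"claw": 0.9, "linear": [0, 0.3, -0.6], "rotation": [0, 0, 0]},
    {"claw": 0.9, "linear": [0.1, 0.15, -0.3], "rotation": [0, 0, 0]},
    {"claw": 0.9, "linear": [0, 0, 0], "rotation": [0, 0, 0]}
  ]
}}

```text
time: 37.05
position: [0.4735, -0.2913, 0.0888]
tool_rot: [-1.268, 1.175, 1.288]
ft_force: [-0.6, 0.4, 0.2]
grip_width: 0.459
```

```bash
python3 go.py 487 -294 40 96.1 1
```

```text
t 37.0 pos [ 473.5 -291.3   88.8] d [ 13.5  -2.7 -48.8] rotdeg [-0.9  0.1 -0.9] F [-0.6  0.4  0.2] w 39.9 mm j7 2.26
turn x1: [-0.01, 0.001, -0.01]  then shift x3: [0.65, -0.18, -0.06]
```

Grip offset 34.5 - 14 = 20.5 mm, so the touchdown height here is about z = 25.5 mm.

Call:
{"api": "play_rows", "payload": {
  "targets": [
    {"claw": 0.9, "linear": [0.2, -0.3, -0.08], "rotation": [-0.01, 0, -0.01]},
    {"claw": 0.9, "linear": [0.7, -0.15, 0], "rotation": [0, 0, 0]},
    {"claw": 0.9, "linear": [0.7, 0, 0], "rotation": [0, 0, 0]},
    {"claw": 0.9, "linear": [0.2, 0, 0], "rotation": [0, 0, 0]},
    {"claw": 0.9, "linear": [0, 0, 0], "rotation": [0, 0, 0]}
  ]
}}

```text
time: 37.47
position: [0.4841, -0.2886, 0.0399]
tool_rot: [-1.284, 1.152, 1.292]
ft_force: [0.9, -0.2, -0.5]
grip_width: 0.456
```

```bash
python3 go.py 487 -294 26 96.1 1
```

```text
t 37.5 pos [ 484.1 -288.6   39.9] d [  2.9  -5.4 -13.9] rotdeg [ 0.1  0.3 -0. ] F [ 0.9 -0.2 -0.5] w 39.7 mm j7 2.31
turn x1: [0.001, 0.004, -0.0]  then shift x1: [0.56, -0.09, -0.23]
```

Call:
{"api": "play_rows", "payload": {
  "targets": [
    {"claw": 0.9, "linear": [0.1, -0.09, -0.3], "rotation": [0, 0.004, 0]},
    {"claw": 0.9, "linear": [0.35, 0, 0], "rotation": [0, 0, 0]},
    {"claw": 0.9, "linear": [0.05, 0, 0], "rotation": [0, 0, 0]},
    {"claw": 0.9, "linear": [0, 0, 0], "rotation": [0, 0, 0]}
  ]
}}

```text
time: 37.8
position: [0.4888, -0.2948, 0.0273]
tool_rot: [-1.292, 1.155, 1.29]
ft_force: [-0.1, 0.0, -0.7]
grip_width: 0.459
```

```bash
python3 go.py 487 -294 25.5 96.1 1
```

```text
t 37.8 pos [ 488.8 -294.8   27.3] d [-1.8  0.8 -1.8] rotdeg [ 0.3 -0.1  0. ] F [-0.1  0.  -0.7] w 39.9 mm j7 2.32
turn x1: [0.003, -0.001, 0.001]  then shift x1: [0.07, 0.07, 0.04]
```

Call:
{"api": "play_rows", "payload": {
  "targets": [
    {"claw": 0.9, "linear": [0.06, 0, 0], "rotation": [0, 0, 0]},
    {"claw": 0.35, "linear": [0, 0, 0], "rotation": [0, 0, 0]},
    {"claw": 0.35, "linear": [0, 0, 0], "rotation": [0, 0, 0]},
    {"claw": 0.35, "linear": [0, 0, 0], "rotation": [0, 0, 0]},
    {"claw": 0.35, "linear": [0, 0, 0], "rotation": [0, 0, 0]},
    {"claw": 0.35, "linear": [-0.5, 0, 0], "rotation": [0, 0, 0]},
    {"claw": 0.35, "linear": [-0.9, 0, 0], "rotation": [0, 0, 0]},
    {"claw": 0.35, "linear": [-0.9, 0, 0], "rotation": [0, 0, 0]},
    {"claw": 0.35, "linear": [-0.9, 0, 0], "rotation": [0, 0, 0]},
    {"claw": 0.35, "linear": [-0.9, 0, 0], "rotation": [0, 0, 0]}
  ]
}}

```text
time: 38.63
position: [0.486, -0.2938, 0.1321]
tool_rot: [-1.286, 1.158, 1.294]
ft_force: [0.3, -0.8, -0.2]
grip_width: 0.652
```

Call:
{"api": "play_rows", "payload": {
  "targets": [
    {"claw": 0.35, "linear": [-0.4, -0.4, 0.85], "rotation": [0, 0, 0]},
    {"claw": 0.35, "linear": [-0.3, -0.4, 0.85], "rotation": [0, 0, 0]},
    {"claw": 0.35, "linear": [0, -0.4, 0.85], "rotation": [0, 0, 0]},
    {"claw": 0.35, "linear": [0, -0.4, 0.85], "rotation": [0, 0, 0]},
    {"claw": 0.35, "linear": [0, -0.4, 0.85], "rotation": [0, 0, 0]},
    {"claw": 0.35, "linear": [0, -0.4, 0.85], "rotation": [0, 0, 0]},
    {"claw": 0.35, "linear": [0, -0.4, 0.85], "rotation": [0, 0, 0]},
    {"claw": 0.35, "linear": [0, -0.2, 0.5], "rotation": [0, 0, 0]},
    {"claw": 0.35, "linear": [0, 0, 0], "rotation": [0, 0, 0]},
    {"claw": 0.35, "linear": [0, 0, 0], "rotation": [0, 0, 0]}
  ]
}}

```text
time: 39.47
position: [0.5507, -0.1251, 0.1719]
tool_rot: [-1.299, 1.15, 1.264]
ft_force: [-0.6, -1.2, 0.0]
grip_width: 0.65
```

```bash
python3 - <<'E'
from h import *
I=snap(9)
for p in((.512,-.374,.12),(.488,-.295,.106)): print([show(fit(box(.11,.04,.005,.04),p,I,(c,))) for c in("scene","top")])
cv2.imwrite("pics/f9.png",np.hstack([cv2.resize(I["scene"][40:345,115:435],(400,381)),cv2.resize(I["top"][120:290,110:420],(400,219),interpolation=cv2.INTER_CUBIC) if 0 else cv2.copyMakeBorder(cv2.resize(I["top"][120:290,110:420],(400,219)),0,162,0,0,0)]))
E
```

```text
['556.9 -371.5 mm 5.0 deg', '513.6 -372.5 mm 5.2 deg']
['468.0 -307.1 mm 15.5 deg', '466.0 -294.7 mm 5.2 deg']
```

View pics/f9.png

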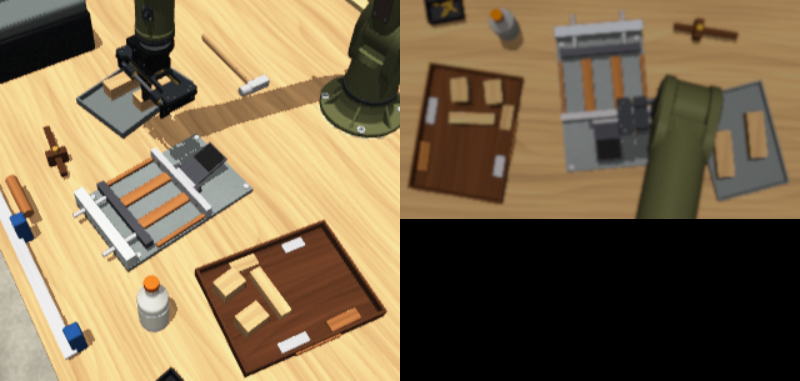

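The arm partly hides the tray, so I'll move it aside for a clear final check.

Call:
{"api": "play_rows", "payload": {
  "targets": [
    {"claw": 0.35, "linear": [-0.4, 0, 0.9], "rotation": [0, 0, 0]},
    {"claw": 0.35, "linear": [-0.4, 0, 0.9], "rotation": [0, 0, 0]},
    {"claw": 0.35, "linear": [-0.4, 0, 0.9], "rotation": [0, 0, 0]},
    {"claw": 0.35, "linear": [0, 0, 0.9], "rotation": [0, 0, 0]},
    {"claw": 0.35, "linear": [0, 0, 0.9], "rotation": [0, 0, 0]},
    {"claw": 0.35, "linear": [0, 0, 0.9], "rotation": [0, 0, 0]},
    {"claw": 0.35, "linear": [0, 0, 0.9], "rotation": [0, 0, 0]},
    {"claw": 0.35, "linear": [0, 0, 0.5], "rotation": [0, 0, 0]},
    {"claw": 0.35, "linear": [0, 0, 0], "rotation": [0, 0, 0]},
    {"claw": 0.35, "linear": [0, 0, 0], "rotation": [0, 0, 0]}
  ]
}}

```text
time: 40.4
position: [0.5319, 0.0284, 0.2026]
tool_rot: [-1.279, 1.172, 1.236]
ft_force: [0.2, -0.6, -0.3]
grip_width: 0.649
```

```bash
python3 - <<'E'
from h import *
I=snap(10)
for p in((.5136,-.3725,.09),(.486,-.295,.09)): print([show(fit(box(.11,.04,.005,.04),p,I,(c,))) for c in("scene","top")])
a=cv2.resize(I["scene"][70:160,165:285],(400,300),interpolation=cv2.INTER_CUBIC); b=cv2.resize(I["top"][175:280,325:415],(343,400),interpolation=cv2.INTER_CUBIC)
cv2.imwrite("pics/f10.png",np.hstack([cv2.copyMakeBorder(a,0,100,0,0,0),b])); print(get_state()["qd"].round(2),get_state()["time"])
E
```

```text
['514.1 -375.6 mm 8.4 deg', '513.6 -372.5 mm 5.2 deg']
['496.6 -319.2 mm -29.4 deg', '466.1 -294.4 mm 6.0 deg']
[ 0.  0.  0. -0. -0.  0. -0.] 40.5
```

View pics/f10.png

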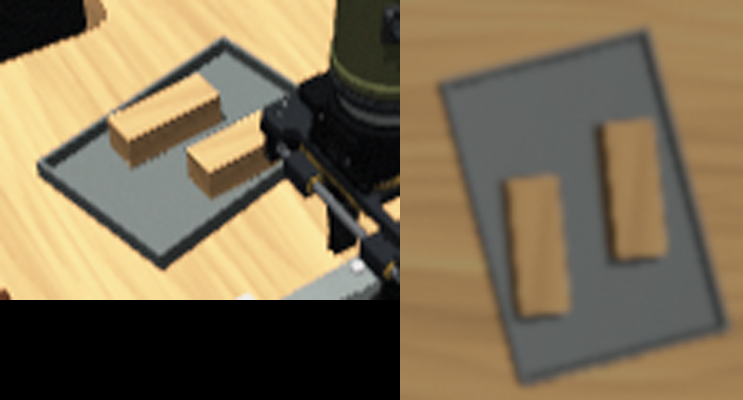

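```bash
python3 - <<'E'
from h import *
I=load(10); rects(I["top"],340,180,405,272,.045,(8,60,90),(28,200,255),200)
print("tray inner",show(fit(segs_rect(.25,.17,.022),(.4975,-.3355,.27),I,("top",))),"outer",show(fit(segs_rect(.26,.18,.022),(.4975,-.3355,.27),I,("top",))))
E
```

```text
c 381 -382 size 95 25 ang -89.0 px [391. 269.]
c 465 -293 size 114 44 ang 6.4 px [361. 239.]
c 452 -251 size 173 47 ang 1.0 px [344. 246.]
c 513 -372 size 114 44 ang 6.5 px [386. 224.]
c 565 -327 size 202 173 ang -89.8 px [381. 195.]
tray inner 499.6 -341.4 mm 16.5 deg outer 497.6 -335.5 mm 15.9 deg
```

Both blanks measure the same top-face size (114 x 44 mm, about 4 mm over true, as the threshold gives), which fits lying flat. The tightest corner is about 7 mm clear of the tray wall. I'm handing in.

```bash
python3 -c "from bench import close_job; print(close_job())"
```

```text
the job is handed in; nothing more can be done
None
```

The job is handed in, at about 40 s on the robot's clock. This start had two blanks and two stubs, and all four are where the task wants them.

**What I did**
- I moved both stubs from the jig lanes into the crate.
- I laid one blank in the left lane and one in the right.
- I pressed the treadle onto its buffer and held it there over 1 s at about 28 N. A picture showed the pusher fully forward with both blanks against the fence.
- After letting go, a second picture showed the treadle up and the pusher back. I then laid both blanks in the tray.

**Last checks**
- **Tray:** the top camera puts the blanks at about (513, -372) and (466, -294) mm. They lie apart, with equal top-face sizes, so they read as flat.
- **Rest of the scene:** the thin stick, shims and plates are still in the crate, the glue bottle and gauge look untouched, and the arm is clear and still.

**What disagreed or fell short**
- The second tray blank lies about 20 mm nearer the robot than I meant, because it shifted in the grip, slipped or was knocked. Its tightest corner is about 7 mm from the wall by the top camera.
- The scene camera's fit of that blank failed because the arm partly hid it, so its position rests on the top camera alone.
- As the treadle reached its stop, the wrist force briefly read 73 N, under the 120 N limit. I made that press with the closed fingertips, so it should not count against the 40 N limit for the arm and gripper body.

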